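Clear the sampler's cup plate and zero its counter

TASK

The run is over: take the cup plate by its handle and lift it straight up off the sampler's two locating pins, keeping it level and not straining the pins, and lower it (do not drop it) flat into the empty steel tray. Then turn the knob on the sloping console counterclockwise back to its zero stop and let go. Leave the other things on the bench as they stand.

Things in the scene. Friction and masses are not known exactly. Their poses are not given: they have to be found in the camera images.
- plate: Loose ivory cup plate, 170 x 110 x 10 mm (x, y, z), about 0.45 kg, with six 30 mm cup holes, two 14 mm pin holes on its x axis 68 mm either side of the middle, and a bridge handle on top. Origin: centre of the underside, z up. It starts seated on the sampler, axes parallel to the sampler's.
- handle (a point): Middle of the plate's handle bar, 55 mm above the plate's underside, over its centre of mass: the point to grip, pinching across y. Axes as the plate's. The bar is 90 mm long (x), 14 mm wide (y) and 14 mm high, open below for 38 mm between two 10 x 12 mm legs at x = -38 and +38 mm.
- sampler: Fixed white sampler base, 220 x 150 x 30 mm; origin: centre of its underside, x its long side. The plate sits 50 mm above the origin on standoffs. Two upright 12 mm steel pins, on the x axis 68 mm either side of the middle, pass through the plate (1 mm play all round); tips 100 mm above the origin, so the plate is free once raised 50 mm. Tilted or pulled sideways before that, it cocks and binds.
- tray: Fixed open steel tray, 212 (x) x 152 (y) x 18 mm outside, walls and floor 5 mm: the plate fits lying flat, long side along the tray's long side, either way round, with 16 mm play each side. Origin: centre of the underside; the inner floor is 5 mm above it.
- console: Fixed counter console, 165 x 160 mm (x, y); origin near its middle, on the bench. Its white front panel slopes 35 degrees from level, facing its -x and up. A 14 mm carrying bar runs along y over the panel, at x = -24 mm, 180 mm up, on struts at y = -73 and +73 mm that lean to the rear. It blocks a gripper coming straight down on the knob: come square to the panel, tilted.
- knob_grip (a point): On the axis of the black knob on the panel, at grip height, 31 mm off the panel. Its z axis is the panel's outward normal (the turning axis); its x runs along the knob's bar towards the end with the white line. Bar 60 mm long, 14 mm wide, standing from 10 to 41.5 mm off the panel, on a disc 62 mm in diameter, 10 mm high.
- counter (a joint): Turn of the knob in rad from its zero stop: 0 at the stop, where the white-line end points straight up the slope, growing clockwise as seen facing the panel, to 2.4. Starts between 0.7 and 1.3. Stays where left; friction about 0.06 N m.
- cup_a: Bystander: open whitish sample cup, 44 mm wide, 70 mm high; origin under its middle.
- cup_b: Bystander: another such cup.
- amber: Bystander: amber bottle, 76 mm wide, 170 mm high; origin under its middle.
- jar: Bystander: white jar, 68 mm wide, 90 mm high; origin under its middle.
- spatula: Bystander: spatula lying flat, 180 mm long.
Not all that is in view belongs to the job. What is shaped like the console but blue or pink is not meant.

How it is judged:
By the outcome, as a careful person would: the job done as asked, in the order asked, and still so for the second after the job is handed in, with the robot touching nothing.
It also fails if it takes over 64 s, if anything falls off the work surface, if the arm or the gripper's body presses on something with over 40 N, if the wrist force passes 120 N, or if a joint passes its speed limit or range.

ROBOT

A 7-joint arm with a two-finger parallel gripper is mounted at the origin on the work surface. World frame = base frame: x ahead of the robot, y to its left, z up, the work surface at z = 0. Lengths are in m, angles in rad, forces in N, time in s.
With the tool pointing down it reaches from about 0.4 to 0.925 m from the base axis. Payload 5.6 kg.
Tool frame: the origin (TCP) lies at the very end of the fingers, on their centre line; the grasp point (between the pads) lies 19 mm behind it; z points along the fingers, y is the line along which they close (so a half turn about z gives the same grasp; the last joint's range is limited). The gripper opens to 85 mm and grips with 20 to 120 N. Pads are 22 mm wide; open, the fingers measure 114 mm over their backs; the gripper's body (76 mm by 85 mm) begins 54 mm behind the grasp point. The pads swing forward as they close: fully open they stand 13 mm farther back than shut.
Start: joints at [1.278, 0.468, -0.012, 1.603, 0.006, 1.071, -0.056], TCP at [0.161, -0.63, 0.231] pointing down, gripper open.
Joint ranges: [-2.53, 2.53], [-0.31, 2.02], [-1.57, 1.55], [0.28, 2.44], [-1.29, 4.43], [0.15, 1.84], [-2.92, 2.92]. Speed limits (rad/s): [2.57, 2.57, 3.14, 3.14, 3.14, 3.14, 3.14].

INTERFACE

Orientations are given as a unit quaternion [x, y, z, w].
In Python, from station import env gives the robot as it stands.
- The arm moves only by the tool carry_out, never from a script. Its argument "plan" is a list of rows, each an object with "travel": the shift along the tool's x, y, z in mm, a list of three; "twist": the turn about the tool's z in degrees. In form: [{"travel": [x, y, z], "twist": twist}, ...]. A call has 1 to 12 rows; each row shifts and turns the commanded pose from where the row before left it, along the tool's axes as they then stand; what a row does not reach is not made up. A row lasts 1/12 s, in which the tool goes at most 41.7 mm and 7.16 degrees, less where a joint would pass 70% of its speed; a pose out of reach is approached as far as the arm can. A call with a gripper value outside its range is refused whole. "claw" is the opening in per cent of the stroke, from 0 (shut) to 100 (fully open), set as the call begins (left out, the last holds). The fingers move at their own pace and stop on an object; the grip force is fixed at half the most. Time passes only in rows, so rows that do not move let the fingers close. It gives the time, the measured TCP pose, the force, the opening and the grip force at its end, in the units of the state.
- env.state(): the state, without advancing time (a new reading comes with each control period).
- env.grab_frame(name): name is "scene" or "top" or "wrist"; returns the picture (480x640x3 uint8, red, green, blue); there is no depth.
- env.get_calibration(name): a dict with "mtx" (3x3 intrinsics, pixels), "R" (3x3) and "t" (3): a world point X has camera coordinates R X + t; the wrist camera has in their place "mount" (4x4, takes a point from camera to tool coordinates, whose origin is the TCP and whose axes are the flange's). Camera axes: x right, y down, z forward; pixel columns grow to the right and rows downward; lengths in m; the calibration is good to about 2 mm. The wrist camera is an equidistant fisheye: a pixel r from the principal point sees the ray r / f radians off the axis. A picture is of the moment at which its call begins: read the wrist's pose just before it. get_calibration takes no time and is no camera call.
- env.job_done(): hands the job in; it is judged then, once.
The state is a dict: "time_s": time; "qpos": joint angles; "dq": joint speeds; "tau": joint torques, N m; "eef_pos": TCP position; "tool_rot": TCP orientation; "contact_force": force on the tool from outside, world axes, zero at the start; "wrist_torque": the same for the moment, N m; "opening": finger opening in m; "grasp_force": force on a finger pad.
Only numpy, scipy, OpenCV 4.12 (cv2) and the standard library are available. Lean on these libraries where they do the work, as an engineer would, in place of code of your own. Each camera call takes 0.05 s, during which the arm holds its last target. There are 200 camera calls.

## Working session

There is one attempt and no reset: what is moved stays moved. The work goes in short steps, Python scripts to look and compute and a tool call to move; the robot and the scene stay as the last step left them, time stands still between calls to the robot, and variables do not carry over. Pictures are saved under pics/ and viewed, at most 10 in all, crops included, and the job is handed in when it is done.

Besides the shell and the picture viewer there is one more tool, called after ">>>" as name([rows], argument=value, ...), one row to a line, values as JSON. carry_out: Moves the arm, as the interface text tells. Its arguments: {"type":"object","properties":{"plan":{"type":"array","items":{"type":"object","properties":{"travel":{"type":"array","items":{"type":"number"}},"twist":{"type":"number"}}}},"claw":{"type":"number"}},"required":["plan"]}

```bash
mkdir -p pics; ls; python3 - <<'E'
from station import env
import cv2,numpy as np
np.set_printoptions(precision=4,suppress=True)
s=env.state();print(s)
for n in("scene","top"):
    f=env.grab_frame(n);cv2.imwrite(f"pics/{n}0.png",f[...,::-1]);c=env.get_calibration(n)
    print(n,c)
print(env.get_calibration("wrist"))
f=env.grab_frame("wrist");cv2.imwrite("pics/wrist0.png",f[...,::-1])
E
```

```text
pics
{'time_s': 0.0, 'qpos': array([ 1.278 ,  0.4684, -0.0116,  1.6037,  0.006 ,  1.0714, -0.0563]), 'dq': array([-0.0008, -0.0002, -0.    ,  0.0024, -0.0029,  0.0009, -0.001 ]), 'tau': array([  0.0004, -53.2386,   0.0214, -25.1304,   0.0114,   0.0077,
         0.    ]), 'eef_pos': array([ 0.1605, -0.6293,  0.2303]), 'tool_rot': array([ 0.9922,  0.1245, -0.0002, -0.0009]), 'contact_force': array([ 0.1963, -0.618 ,  0.1256]), 'wrist_torque': array([-0.0083, -0.036 , -0.0131]), 'grasp_force': 0.0, 'opening': 0.08542452323019509}
scene {'mtx': array([[492.6489,   0.    , 323.3404],
       [  0.    , 492.6489, 238.4893],
       [  0.    ,   0.    ,   1.    ]]), 'R': array([[ 0.8141,  0.5807,  0.0099],
       [ 0.4566, -0.6294, -0.6287],
       [-0.3589,  0.5164, -0.7775]]), 't': array([-0.476 , -0.1219,  1.4507])}
top {'mtx': array([[446.0288,   0.    , 329.0668],
       [  0.    , 446.0288, 243.9363],
       [  0.    ,   0.    ,   1.    ]]), 'R': array([[-0.0053, -1.    ,  0.0012],
       [-0.9807,  0.0049, -0.1953],
       [ 0.1953, -0.0022, -0.9807]]), 't': array([0.0891, 0.5264, 1.1647])}
{'mtx': array([[371.6483,   0.    , 317.6216],
       [  0.    , 371.6483, 241.4284],
       [  0.    ,   0.    ,   1.    ]]), 'mount': array([[ 0.0006, -0.9472, -0.3207,  0.0824],
       [ 1.    ,  0.0004,  0.0008, -0.0005],
       [-0.0006, -0.3207,  0.9472, -0.1423],
       [ 0.    ,  0.    ,  0.    ,  1.    ]])}
```

View pics/scene0.png

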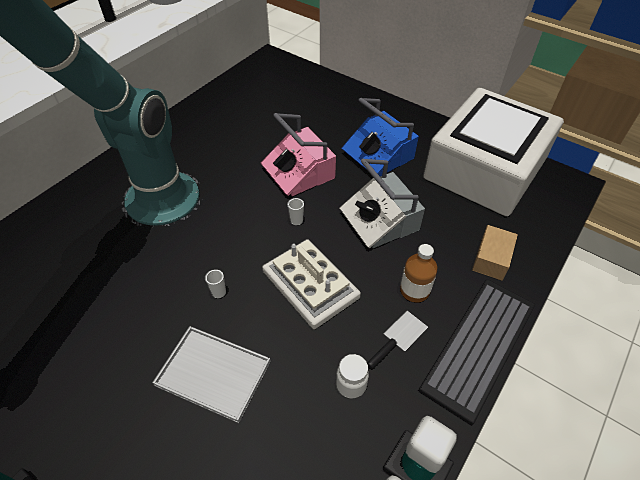

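View pics/top0.png

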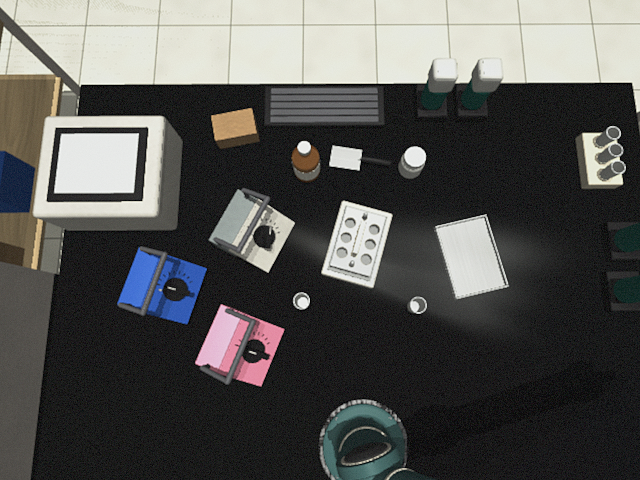

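The scene view shows the sampler with plate at (312,280), the tray at (212,372) and three consoles: pink (298,160), blue (380,140) and white/grey (382,210). In the top view these are pink (240,345), blue (163,287) and white (252,230). Only the white one fits, since blue and pink are excluded. I'll confirm it in an enlarged crop.

```bash
cat > h.py <<'E'
import numpy as np,cv2
from scipy.spatial.transform import Rotation as Ro
from station import env
np.set_printoptions(precision=4,suppress=True)
def ray(n,uv,st=None):
    c=env.get_calibration(n);K=c["mtx"];p=(np.array(uv,float)-K[:2,2])/K[0,0]
    if n=="wrist":
        r=np.hypot(*p);d=np.r_[p/max(r,1e-9)*np.sin(r),np.cos(r)]
        M=c["mount"];R=Ro.from_quat(st["tool_rot"]).as_matrix()
        return np.array(st["eef_pos"])+R@M[:3,3],R@M[:3,:3]@d
    d=c["R"].T@np.r_[p,1];return -c["R"].T@c["t"],d/np.linalg.norm(d)
def onplane(rd,z):
    o,d=rd;return o+d*(z-o[2])/d[2]
def tri(rays):
    A=np.zeros((3,3));b=np.zeros(3)
    for o,d in rays:
        P=np.eye(3)-np.outer(d,d);A+=P;b+=P@o
    x=np.linalg.solve(A,b);return x,max(np.linalg.norm((np.eye(3)-np.outer(d,d))@(x-o)) for o,d in rays)
def comp(mask,seed):
    m=mask.astype(np.uint8);k,l,s,c=cv2.connectedComponentsWithStats(m);L=l[seed[1],seed[0]]
    return (l==L).astype(np.uint8),s[L],c[L]
E
python3 - <<'E'
from h import *
s=cv2.imread("pics/scene0.png");t=cv2.imread("pics/top0.png")
a=cv2.resize(s[165:325,255:430],None,fx=3.6,fy=3.6,interpolation=cv2.INTER_CUBIC);cv2.imwrite("pics/c1.png",a)
b=cv2.resize(t[180:300,200:400],None,fx=4,fy=4,interpolation=cv2.INTER_CUBIC);cv2.imwrite("pics/c2.png",b)
for n,im,seed in(("scene",s,(212,360)),("top",t,(472,256))):
    g=im.min(2)>70
    m,st,c=comp(g,seed);cs=max(cv2.findContours(m,0,1)[0],key=cv2.contourArea)
    h=cv2.convexHull(cs);q=cv2.approxPolyDP(h,6,True)[:,0];r=cv2.minAreaRect(cs)
    print(n,st,q.tolist())
    for p in q: print(onplane(ray(n,p),0.018))
E
```

```text
scene [ 152  326  119   97 6366] [[189, 326], [269, 358], [238, 422], [152, 382]]
[ 0.3822 -0.2628  0.018 ]
[ 0.5871 -0.2154  0.018 ]
[ 0.626  -0.3637  0.018 ]
[ 0.4158 -0.4083  0.018 ]
top [ 434  214   75   87 4264] [[486, 214], [508, 286], [455, 300], [439, 280], [434, 228]]
[ 0.6181 -0.3604  0.018 ]
[ 0.4129 -0.4059  0.018 ]
[ 0.3754 -0.2575  0.018 ]
[ 0.4305 -0.2167  0.018 ]
[ 0.578  -0.2104  0.018 ]
```

View pics/c1.png

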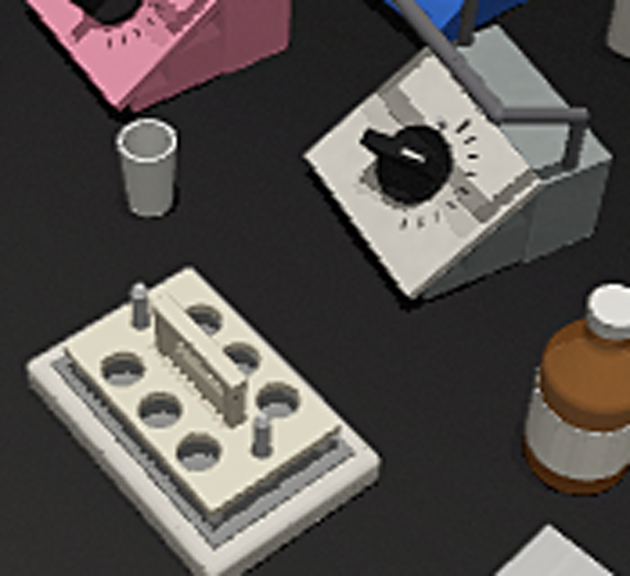

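View pics/c2.png

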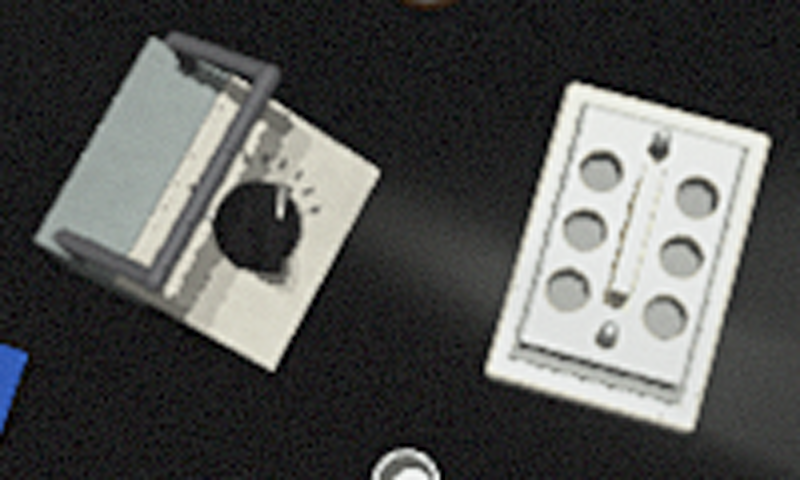

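The crops confirm the white console. The black knob is at scene (369,209) and top (265,236), with the white-line end pointing toward robot +x, about 60° clockwise of upslope. The plate handle runs from about (301,248) to (321,272) in the scene view, with the pins clear at each end.

```bash
python3 - <<'E'
from h import *
T=lambda x,y:(200+x/4,180+y/4)
S=lambda x,y:(255+x/3.6,165+y/3.6)
prs=dict(pinfar=(T(661,137),S(265,417)),pinnear=(T(609,323),S(140,288)),knobtopcentre=(T(278,240),S(400,152)))
for k,(a,b) in prs.items(): print(k,tri([ray("top",a),ray("scene",b)]))
for q in((655,160),(613,300)): print(onplane(ray("top",T(*q)),.11))
for q in((155,38),(380,172),(275,370),(40,240)): print("con",onplane(ray("top",T(*q)),.03))
print(Ro.from_quat(env.state()["tool_rot"]).as_matrix())
E
```

```text
pinfar (array([ 0.6014, -0.0085,  0.0921]), np.float64(0.002958143590710352))
pinnear (array([0.4735, 0.0271, 0.097 ]), np.float64(0.0009678462623254699))
knobtopcentre (array([0.5384, 0.2504, 0.0777]), np.float64(0.006861096860283057))
[ 0.5788 -0.0047  0.11  ]
[0.4858 0.0243 0.11  ]
con [0.6904 0.3426 0.03  ]
con [0.5915 0.1816 0.03  ]
con [0.4521 0.2522 0.03  ]
con [0.544  0.4175 0.03  ]
[[ 0.969   0.2471 -0.0005]
 [ 0.2472 -0.969   0.0014]
 [-0.0001 -0.0014 -1.    ]]
```

>>> carry_out([
  {"travel": [10, -10, -10]},
  {"travel": [20, -20, -15]},
  {"travel": [27, -27, -15]},
  {"travel": [27, -27, -10]},
  {"travel": [27, -27, 0]},
  {"travel": [27, -27, 0]},
  {"travel": [27, -27, 0]},
  {"travel": [27, -27, 0]},
  {"travel": [27, -27, 0]},
  {"travel": [27, -27, 0]},
  {"travel": [27, -27, 0]},
  {"travel": [27, -27, 0]},
], claw=100)

```text
validation failed for argument at $.pl...
```

>>> carry_out([
  {"travel": [27, -27, 0]},
  {"travel": [27, -27, 0]},
  {"travel": [27, -27, 0]},
  {"travel": [27, -27, 0]},
  {"travel": [27, -27, 0]},
  {"travel": [27, -27, 0]},
  {"travel": [27, -27, 0]},
  {"travel": [20, -20, 0], "twist": 6},
  {"travel": [10, -10, 0], "twist": 6},
  {"travel": [0, 0, 0], "twist": 6},
  {"travel": [0, 0, 0], "twist": 6},
  {"travel": [0, 0, 0], "twist": 6},
])

```text
validation failed for argument at $.pl...
```

>>> carry_out([
  {"travel": [0, 0, 0]},
  {"travel": [0, 0, 0]},
  {"travel": [0, 0, 0]},
])

```text
validation failed for argument at $.pl...
```

```bash
python3 - <<'E'
from h import *
import pickle
s=env.state();f=env.grab_frame("wrist");cv2.imwrite("pics/w1.png",f[...,::-1]);pickle.dump(s,open("w1.p","wb"))
print(s["time_s"],s["eef_pos"],s["tool_rot"],s["contact_force"],s["wrist_torque"],s["qpos"])
E
```

```text
0.15 [ 0.1605 -0.6294  0.2305] [ 0.9922  0.1245 -0.0001 -0.0007] [ 0.8117  0.2178 -0.3688] [-0.0166 -0.0129 -0.0439] [ 1.278   0.4682 -0.0116  1.6034  0.006   1.0714 -0.0563]
```

View pics/w1.png

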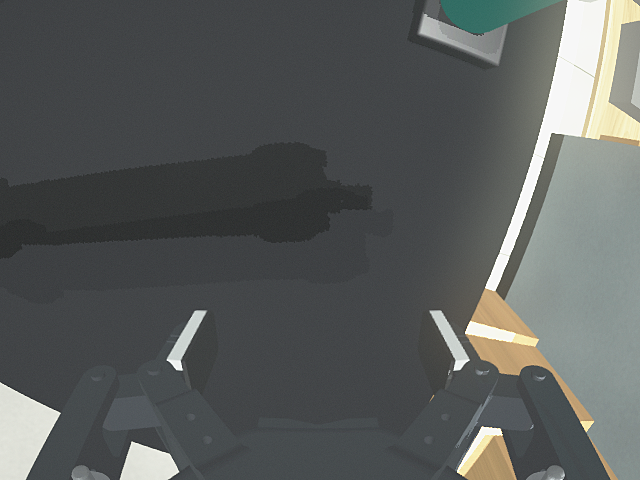

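The moves were refused because every row needs a twist. This picture therefore shows only the bare bench under the start pose, with the open fingers at (190,340) and (450,340).

>>> carry_out([
  {"travel": [10, -10, -10], "twist": 0},
  {"travel": [20, -20, -15], "twist": 0},
  {"travel": [27, -27, -15], "twist": 0},
  {"travel": [27, -27, -10], "twist": 0},
  {"travel": [27, -27, 0], "twist": 0},
  {"travel": [27, -27, 0], "twist": 0},
  {"travel": [27, -27, 0], "twist": 0},
  {"travel": [27, -27, 0], "twist": 0},
  {"travel": [27, -27, 0], "twist": 0},
  {"travel": [27, -27, 0], "twist": 0},
  {"travel": [27, -27, 0], "twist": 0},
  {"travel": [27, -27, 0], "twist": 0},
], claw=100)

```text
time_s: 1.2
eef_pos: [0.3777, -0.2633, 0.2814]
tool_rot: [0.992, 0.124, 0.0, 0.0]
contact_force: [1.6, 0.0, -0.5]
opening: 0.0854
grasp_force: 0.0
```

>>> carry_out([
  {"travel": [27, -27, 0], "twist": 0},
  {"travel": [27, -27, 0], "twist": 0},
  {"travel": [27, -27, 0], "twist": 0},
  {"travel": [27, -27, 0], "twist": 0},
  {"travel": [27, -27, 0], "twist": 0},
  {"travel": [27, -27, 0], "twist": 0},
  {"travel": [27, -27, 0], "twist": 0},
  {"travel": [20, -20, 0], "twist": 6},
  {"travel": [10, -14, 0], "twist": 6},
  {"travel": [0, 0, 0], "twist": 6},
  {"travel": [0, 0, 0], "twist": 6},
  {"travel": [0, 0, 0], "twist": 6},
])

```text
time_s: 2.2
eef_pos: [0.5359, 0.005, 0.2809]
tool_rot: [0.99, -0.138, -0.0, 0.0]
contact_force: [0.1, -0.2, 0.2]
opening: 0.0854
grasp_force: 0.0
```

>>> carry_out([
  {"travel": [0, 0, 0], "twist": 0},
  {"travel": [0, 0, 0], "twist": 0},
  {"travel": [0, 0, 0], "twist": 0},
])

```text
time_s: 2.45
eef_pos: [0.5358, 0.0044, 0.2812]
tool_rot: [0.991, -0.135, -0.0, 0.0]
contact_force: [-0.8, -0.3, 0.1]
opening: 0.0854
grasp_force: 0.0
```

```bash
python3 - <<'E'
from h import *
import pickle
s=env.state();f=env.grab_frame("wrist");cv2.imwrite("pics/w2.png",f[...,::-1]);pickle.dump(s,open("w2.p","wb"))
print(s["time_s"],s["eef_pos"],s["tool_rot"],s["contact_force"],s["wrist_torque"],s["qpos"])
E
```

```text
2.45 [0.5358 0.0044 0.2812] [ 0.9908 -0.1353 -0.0001  0.0001] [-0.7678 -0.3165  0.1219] [ 0.0268 -0.0115 -0.012 ] [ 0.2842  0.2608 -0.4204  1.805   0.1185  1.1005 -2.0196]
```

View pics/w2.png

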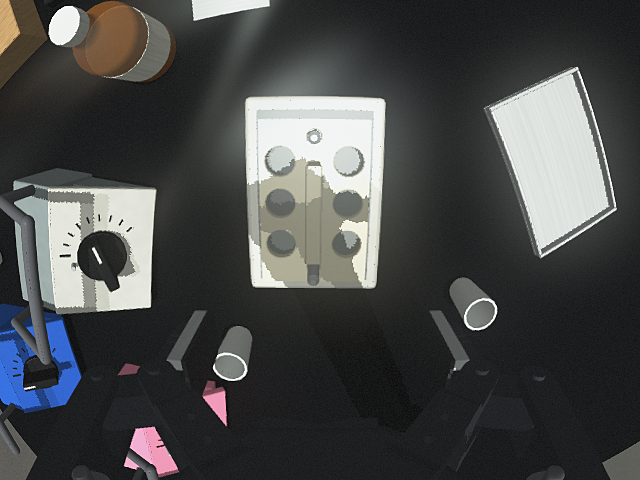

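The wrist view shows the plate with its holes from (280,160) to (346,241), the handle bar along column 314 from about row 160 to 285, and the far pin at (314,135). The tray is at right, with corners (577,68), (486,107), (540,257) and (616,209). The white console's knob is at left, at (102,258). I'll take a second wrist view 60 mm back and 40 mm lower to triangulate.

>>> carry_out([
  {"travel": [-10, 0, 7], "twist": 0},
  {"travel": [-20, 0, 13], "twist": 0},
  {"travel": [-20, 0, 13], "twist": 0},
  {"travel": [-10, 0, 7], "twist": 0},
  {"travel": [0, 0, 0], "twist": 0},
  {"travel": [0, 0, 0], "twist": 0},
  {"travel": [0, 0, 0], "twist": 0},
])

```text
time_s: 3.08
eef_pos: [0.4795, 0.0204, 0.2421]
tool_rot: [0.991, -0.137, 0.001, -0.0]
contact_force: [-0.2, -0.7, -0.3]
opening: 0.0852
grasp_force: 0.0
```

```bash
python3 - <<'E'
from h import *
import pickle
s=env.state();f=env.grab_frame("wrist");cv2.imwrite("pics/w3.png",f[...,::-1]);pickle.dump(s,open("w3.p","wb"))
print(s["time_s"],s["eef_pos"],s["tool_rot"])
w2=pickle.load(open("w2.p","rb"))
for p in((280,160),(348,160),(280,203),(347,203),(281,243),(346,241)): print(onplane(ray("wrist",p,w2),.06))
a=cv2.imread("pics/w2.png")[80:310,235:395];b=f[...,::-1][60:460,200:440]
A=cv2.resize(a,None,fx=2.5,fy=2.5,interpolation=2);B=cv2.resize(b,None,fx=1.5,fy=1.5,interpolation=2)
o=np.zeros((600,800,3),np.uint8);o[:A.shape[0],:400]=A;o[:600,420:780]=B;cv2.imwrite("pics/m1.png",o)
E
```

```text
3.0833 [0.4795 0.0204 0.2421] [ 0.9906 -0.1366  0.001  -0.0002]
[0.5875 0.0284 0.06  ]
[ 0.5696 -0.0357  0.06  ]
[0.5459 0.0409 0.06  ]
[ 0.5279 -0.0239  0.06  ]
[0.505  0.0525 0.06  ]
[ 0.4891 -0.013   0.06  ]
```

View pics/m1.png

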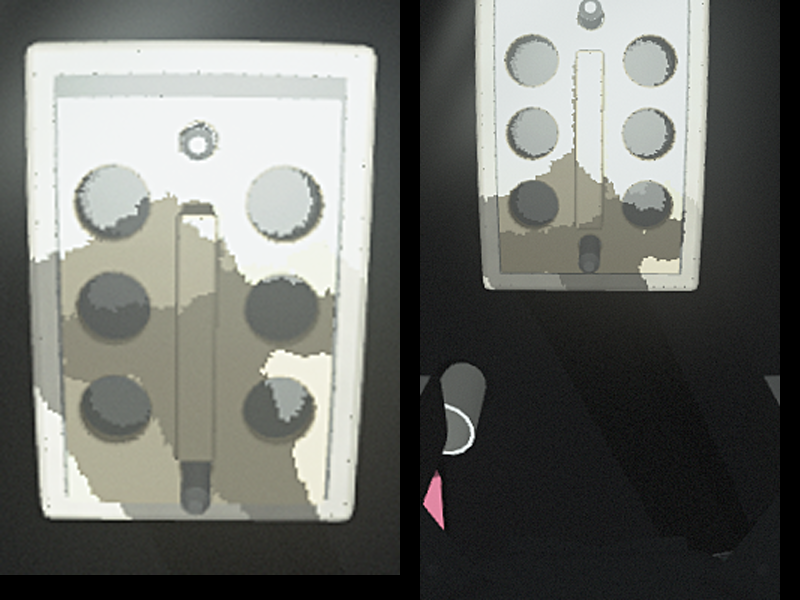

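The enlarged pair (w2 left, w3 right) shows the handle bar and all six holes in both views. The bar's top corners are at (180,214), (216,214), (176,460) and (213,460) in the left pane, and (577,50), (605,50), (576,228) and (603,228) in the right pane.

```bash
python3 - <<'E'
from h import *
import pickle
w2=pickle.load(open("w2.p","rb"));w3=pickle.load(open("w3.p","rb"))
L=lambda x,y:(235+x/2.5,80+y/2.5)
R=lambda x,y:(200+(x-420)/1.5,60+y/1.5)
def go(A,B):
    out=[]
    for a,b in zip(A,B):
        p,e=tri([ray("wrist",L(*a),w2),ray("wrist",R(*b),w3)]);print(p,round(e,4));out.append(p)
    return np.array(out)
print("bar");b=go([(180,214),(216,214),(176,460),(213,460)],[(577,50),(605,50),(576,228),(603,228)]);print(b.mean(0))
d=b[:2].mean(0)-b[2:].mean(0);print("yaw",np.degrees(np.arctan2(d[1],d[0])),np.linalg.norm(d[:2]))
print("holes");h=go([(113,203),(284,203),(113,306),(282,306),(115,408),(279,409)],[(532,61),(650,61),(533,133),(648,133),(534,204),(647,204)]);print(h.mean(0))
d=(h[0]+h[1]-h[4]-h[5])/2;d2=h[0]+h[2]+h[4]-h[1]-h[3]-h[5];print("yaw",np.degrees(np.arctan2(d[1],d[0])),np.degrees(np.arctan2(-d2[0],d2[1])))
print("pins");p=go([(198,144),(194,503)],[(591,12),(590,264)]);print(p.mean(0))
d=p[0]-p[1];print("yaw",np.degrees(np.arctan2(d[1],d[0])),np.linalg.norm(d[:2]))
M=Ro.from_quat(w3["tool_rot"]).as_matrix();print("toolyaw",np.degrees(np.arctan2(M[1,0],M[0,0])))
# tray rim, w2, by contour
im=cv2.imread("pics/w2.png");m,st,c=comp(im.min(2)>60,(555,160));cs=max(cv2.findContours(m,0,1)[0],key=cv2.contourArea)
q=cv2.approxPolyDP(cv2.convexHull(cs),6,True)[:,0]
P=np.array([onplane(ray("wrist",x,w2),.018) for x in q]);print(q.tolist(),P)
E
```

```text
bar
[0.5805 0.0017 0.1106] 0.0003
[ 0.577  -0.0106  0.1104] 0.0004
[0.4955 0.027  0.1117] 0.0002
[0.4918 0.014  0.1116] 0.0003
[0.5362 0.0081 0.1111]
yaw -16.355465899638894 0.08867929624224845
holes
[0.5861 0.0291 0.0571] 0.0002
[ 0.5677 -0.0363  0.0554] 0.0
[0.545  0.0415 0.0526] 0.0002
[ 0.5262 -0.0247  0.051 ] 0.0003
[0.5044 0.0526 0.0586] 0.0002
[ 0.4864 -0.0127  0.0602] 0.0002
[0.536  0.0083 0.0559]
yaw -16.096371098203893 -15.679796448332269
pins
[ 0.6006 -0.0103  0.0848] 0.0
[0.4713 0.027  0.0983] 0.0004
[0.5359 0.0084 0.0916]
yaw -16.096265557513213 0.13456542601138474
toolyaw -15.697620917353527
[[577, 66], [616, 209], [540, 258], [499, 179], [483, 108]] [[ 0.6207 -0.3597  0.018 ]
 [ 0.4154 -0.4073  0.018 ]
 [ 0.3806 -0.2611  0.018 ]
 [ 0.5006 -0.2103  0.018 ]
 [ 0.5872 -0.2056  0.018 ]]
```

>>> carry_out([
  {"travel": [10, -1, 5], "twist": 0.4},
  {"travel": [20, -1, 10], "twist": 0},
  {"travel": [20, -1, 16], "twist": 0},
  {"travel": [8, -0.6, 20], "twist": 0},
  {"travel": [0, 0, 25], "twist": 0},
  {"travel": [0, 0, 25], "twist": 0},
  {"travel": [0, 0, 25], "twist": 0},
  {"travel": [0, 0, 15], "twist": 0},
  {"travel": [0, 0, 10], "twist": 0},
  {"travel": [0, 0, 5], "twist": 0},
  {"travel": [0, 0, 0], "twist": 0},
  {"travel": [0, 0, 0], "twist": 0},
])

```text
time_s: 4.13
eef_pos: [0.5358, 0.0082, 0.0857]
tool_rot: [0.99, -0.14, 0.001, -0.0]
contact_force: [0.7, 0.0, -0.3]
opening: 0.0856
grasp_force: 0.0
```

```bash
python3 - <<'E'
from h import *
s=env.state();f=env.grab_frame("wrist");cv2.imwrite("pics/w4.png",cv2.resize(f[180:480,100:540,::-1],None,fx=1.8,fy=1.8,interpolation=2))
M=Ro.from_quat(s["tool_rot"]).as_matrix();print(s["time_s"],s["eef_pos"],M,s["contact_force"],s["wrist_torque"])
E
```

```text
4.1333 [0.5358 0.0082 0.0857] [[ 0.9608 -0.2773  0.0011]
 [-0.2773 -0.9608  0.0001]
 [ 0.001  -0.0004 -1.    ]] [ 0.6672  0.0291 -0.2926] [-0.0198 -0.0033  0.0333]
```

View pics/w4.png

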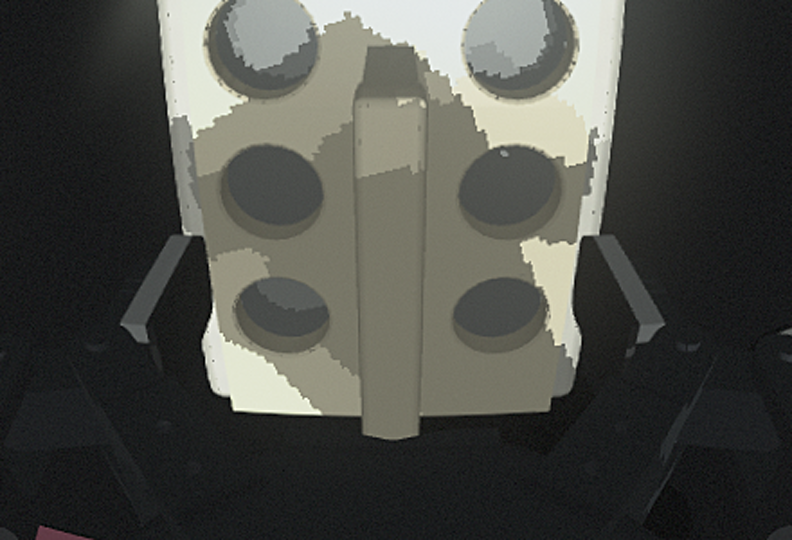

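The close view shows the fingers straddling the bar symmetrically: finger edges at 205 and 580 (middle 392), bar 356–426 (middle 391). Closing on the handle.

>>> carry_out([
  {"travel": [0, 0, 0], "twist": 0},
  {"travel": [0, 0, 0], "twist": 0},
  {"travel": [0, 0, 0], "twist": 0},
  {"travel": [0, 0, 0], "twist": 0},
  {"travel": [0, 0, 0], "twist": 0},
  {"travel": [0, 0, 0], "twist": 0},
  {"travel": [0, 0, 0], "twist": 0},
  {"travel": [0, 0, 0], "twist": 0},
  {"travel": [0, 0, 0], "twist": 0},
  {"travel": [0, 0, 0], "twist": 0},
  {"travel": [0, 0, 0], "twist": 0},
  {"travel": [0, 0, 0], "twist": 0},
], claw=0)

```text
time_s: 5.18
eef_pos: [0.5352, 0.0084, 0.0856]
tool_rot: [0.99, -0.14, 0.0, -0.0]
contact_force: [-0.1, 1.5, 5.4]
opening: 0.013
grasp_force: 59.4
```

>>> carry_out([
  {"travel": [0, 0, -1], "twist": 0},
  {"travel": [0, 0, -2], "twist": 0},
  {"travel": [0, 0, -3], "twist": 0},
  {"travel": [0, 0, -3], "twist": 0},
  {"travel": [0, 0, -1], "twist": 0},
  {"travel": [0, 0, 0], "twist": 0},
])

```text
time_s: 5.68
eef_pos: [0.5347, 0.0079, 0.0954]
tool_rot: [0.99, -0.14, -0.0, 0.0]
contact_force: [0.4, -0.3, -3.7]
opening: 0.0127
grasp_force: 58.7
```

```bash
python3 - <<'E'
from h import *
s=env.state();print(s["eef_pos"],Ro.from_quat(s["tool_rot"]).as_matrix(),s["contact_force"],s["wrist_torque"],s["opening"])
E
```

```text
[0.5347 0.0079 0.0954] [[ 0.9608 -0.2773 -0.0004]
 [-0.2773 -0.9608 -0.0003]
 [-0.0003  0.0004 -1.    ]] [ 0.3857 -0.2931 -3.6613] [ 0.0484 -0.0307  0.0181] 0.012703893461801457
```

>>> carry_out([
  {"travel": [0, 0, -3], "twist": 0},
  {"travel": [0, 0, -5], "twist": 0},
  {"travel": [0, 0, -5], "twist": 0},
  {"travel": [0, 0, -5], "twist": 0},
  {"travel": [0, 0, -4], "twist": 0},
])

```text
time_s: 6.1
eef_pos: [0.535, 0.0079, 0.1181]
tool_rot: [0.99, -0.14, 0.0, 0.0]
contact_force: [-0.0, -0.7, -4.9]
opening: 0.0126
grasp_force: 58.7
```

>>> carry_out([
  {"travel": [0, 0, -5], "twist": 0},
  {"travel": [0, 0, -5], "twist": 0},
  {"travel": [0, 0, -5], "twist": 0},
  {"travel": [0, 0, -6], "twist": 0},
  {"travel": [0, 0, -8], "twist": 0},
  {"travel": [0, 0, -10], "twist": 0},
  {"travel": [0, 0, -10], "twist": 0},
  {"travel": [0, 0, -10], "twist": 0},
  {"travel": [0, 0, -6], "twist": 0},
  {"travel": [0, 0, 0], "twist": 0},
])

```text
time_s: 6.93
eef_pos: [0.536, 0.0082, 0.1842]
tool_rot: [0.99, -0.14, 0.002, -0.0]
contact_force: [0.0, 0.9, -5.5]
opening: 0.0128
grasp_force: 58.8
```

```bash
python3 - <<'E'
from h import *
import pickle
s=env.state();print(s["time_s"],s["eef_pos"],Ro.from_quat(s["tool_rot"]).as_matrix(),s["contact_force"],s["wrist_torque"],s["opening"],s["qpos"])
w2=pickle.load(open("w2.p","rb"))
# tray fit: outer rim lines, three views
C={}
for n,fn,seed in(("scene","scene0",(212,360)),("top","top0",(472,256)),("wrist","w2",(555,160))):
    im=cv2.imread(f"pics/{fn}.png");m,st,c=comp(im.min(2)>65,seed);cs=max(cv2.findContours(m,0,1)[0],key=cv2.contourArea)[:,0]
    P=np.array([onplane(ray(n,x,w2),.018)[:2] for x in cv2.convexHull(cs)[:,0]]).astype(np.float32)
    (c,wh,a)=cv2.minAreaRect(P*1000);print(n,c,wh,a)
    B=np.array(sorted(cv2.boxPoints((c,wh,a)).tolist()));C[n]=B;print(B)
# heights of the rim corners: triangulate hand-picked corners scene/wrist2/top
for a,b,t in(((269,358),(486,107),(434,228)),((238,422),(577,66),(486,214)),((152,382),(616,209),(508,286)),((189,326),(540,258),(455,300))):
    print(tri([ray("scene",a),ray("wrist",b,w2)]),tri([ray("scene",a),ray("top",t)])[0])
E
```

```text
6.9333 [0.536  0.0082 0.1842] [[ 0.9608 -0.2773  0.0034]
 [-0.2773 -0.9608 -0.0001]
 [ 0.0033 -0.0008 -1.    ]] [ 0.0196  0.9304 -5.4837] [ 0.0098 -0.0445 -0.0493] 0.012770195879108331 [ 0.2539  0.3694 -0.4043  1.9072  0.1835  0.8973 -2.0923]
scene (504.470458984375, -313.199951171875) (217.53134155273438, 156.02171325683594) 13.024041175842285
[[ 380.9222 -261.7073]
 [ 416.0832 -413.7155]
 [ 592.8577 -212.6844]
 [ 628.0187 -364.6926]]
top (491.976318359375, -306.85888671875) (240.57679748535156, 273.8244323730469) 69.71866607666016
[[ 321.8568 -372.2318]
 [ 405.2479 -146.5703]
 [ 578.7047 -467.1475]
 [ 662.0958 -241.486 ]]
wrist (501.2216796875, -306.9783935546875) (215.68150329589844, 159.75689697265625) 13.034746170043945
[[ 378.1437 -253.4807]
 [ 414.1755 -409.1212]
 [ 588.2678 -204.8355]
 [ 624.2997 -360.476 ]]
(array([ 0.5861, -0.2131,  0.012 ]), np.float64(0.0011966621630668584)) [ 0.5818 -0.2124  0.0058]
(array([ 0.6225, -0.3632,  0.0128]), np.float64(0.0018077813814907553)) [ 0.6217 -0.3629  0.0081]
(array([ 0.4151, -0.4081,  0.0171]), np.float64(0.00015876620640593)) [ 0.4134 -0.4077  0.0135]
(array([ 0.3802, -0.2622,  0.016 ]), np.float64(0.0006741825593926372)) [ 0.3762 -0.2602  0.0078]
```

>>> carry_out([
  {"travel": [2, 10, 0], "twist": 0},
  {"travel": [4, 20, 0], "twist": 0},
  {"travel": [5, 28, 0], "twist": 0},
  {"travel": [5, 32, 0], "twist": 0},
  {"travel": [6, 34, 0], "twist": 0},
  {"travel": [6, 34, 0], "twist": 0},
  {"travel": [6, 34, 0], "twist": 0},
  {"travel": [6, 34, 0], "twist": 0},
  {"travel": [5, 32, 0], "twist": 0},
  {"travel": [5, 28, 0], "twist": 0},
  {"travel": [4, 20, 0], "twist": 0},
  {"travel": [2, 10, 0], "twist": 0},
])

```text
time_s: 7.93
eef_pos: [0.4988, -0.3157, 0.1812]
tool_rot: [0.99, -0.143, -0.001, 0.001]
contact_force: [-0.1, -0.0, -4.5]
opening: 0.013
grasp_force: 58.8
```

>>> carry_out([
  {"travel": [0, 0, 0], "twist": -3},
  {"travel": [0, 0, 0], "twist": -5},
  {"travel": [0, 0, 0], "twist": -5},
  {"travel": [0, 0, 0], "twist": -5},
  {"travel": [0, 0, 0], "twist": -5},
  {"travel": [0, 0, 0], "twist": -4},
  {"travel": [0, 0, 0], "twist": -2},
  {"travel": [0, 0, 0], "twist": 0},
  {"travel": [0, 0, 0], "twist": 0},
])

```text
time_s: 8.68
eef_pos: [0.5008, -0.3105, 0.1817]
tool_rot: [0.994, 0.112, -0.0, -0.0]
contact_force: [0.0, 0.2, -3.9]
opening: 0.0131
grasp_force: 58.8
```

```bash
python3 - <<'E'
from h import *
import pickle
s=env.state();M=Ro.from_quat(s["tool_rot"]).as_matrix();print(s["time_s"],s["eef_pos"],M,np.degrees(np.arctan2(M[1,0],M[0,0])))
f=env.grab_frame("wrist");cv2.imwrite("pics/w5.png",f[...,::-1]);pickle.dump(s,open("w5.p","wb"))
t=env.grab_frame("top");cv2.imwrite("pics/top5.png",t[...,::-1])
a=f[0:400,120:520,::-1];o=np.zeros((600,800,3),np.uint8);o[:500,:500]=cv2.resize(a,(500,500));o[:360,500:800]=cv2.resize(t[190:310,420:520,::-1],(300,360));cv2.imwrite("pics/m5.png",o)
E
```

```text
8.6833 [ 0.5008 -0.3105  0.1817] [[ 0.9748  0.2229 -0.001 ]
 [ 0.2229 -0.9748  0.0009]
 [-0.0007 -0.0011 -1.    ]] 12.878204015249185
```

View pics/m5.png

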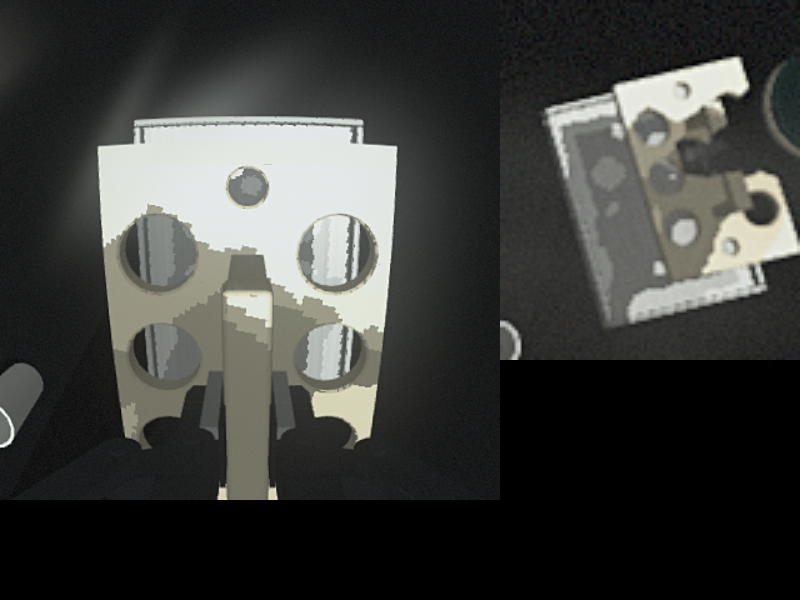

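The picture shows the plate level over the tray. The tray's far rim spans 135–363 (middle 249) and the plate 98–397 (middle 247.5), parallel and centred across. Next I'll check along the length.

```bash
python3 - <<'E'
from h import *
import pickle
s=pickle.load(open("w5.p","rb"));M=Ro.from_quat(s["tool_rot"]).as_matrix()
for x,y in((135,119),(249,119),(363,119)):
    p=onplane(ray("wrist",(120+x*.8,y*.8),s),.018);print(M.T@(p-s["eef_pos"]))
E
```

```text
[ 0.1052 -0.0738  0.1637]
[0.1029 0.0009 0.1637]
[0.1055 0.0757 0.1636]
```

>>> carry_out([
  {"travel": [0, 0, 5], "twist": 0},
  {"travel": [0, 0, 12], "twist": 0},
  {"travel": [0, 0, 18], "twist": 0},
  {"travel": [0, 0, 20], "twist": 0},
  {"travel": [0, 0, 20], "twist": 0},
  {"travel": [0, 0, 18], "twist": 0},
  {"travel": [0, 0, 15], "twist": 0},
  {"travel": [0, 0, 10], "twist": 0},
  {"travel": [0, 0, 6], "twist": 0},
  {"travel": [0, 0, 4], "twist": 0},
  {"travel": [0, 0, 2], "twist": 0},
  {"travel": [0, 0, 0], "twist": 0},
])

```text
time_s: 9.78
eef_pos: [0.5014, -0.3111, 0.0524]
tool_rot: [0.994, 0.112, 0.0, 0.0]
contact_force: [-0.4, 1.2, -4.1]
opening: 0.0132
grasp_force: 58.7
```

>>> carry_out([
  {"travel": [0, 0, 2], "twist": 0},
  {"travel": [0, 0, 2], "twist": 0},
  {"travel": [0, 0, 1.5], "twist": 0},
  {"travel": [0, 0, 1], "twist": 0},
  {"travel": [0, 0, 1], "twist": 0},
  {"travel": [0, 0, 1], "twist": 0},
  {"travel": [0, 0, 0], "twist": 0},
])

```text
time_s: 10.37
eef_pos: [0.501, -0.311, 0.0436]
tool_rot: [0.994, 0.112, -0.0, -0.0]
contact_force: [-0.6, 0.4, -5.2]
opening: 0.0129
grasp_force: 58.8
```

>>> carry_out([
  {"travel": [0, 0, 1], "twist": 0},
  {"travel": [0, 0, 1], "twist": 0},
  {"travel": [0, 0, 0.5], "twist": 0},
  {"travel": [0, 0, 0], "twist": 0},
])

```text
time_s: 10.7
eef_pos: [0.501, -0.3109, 0.0411]
tool_rot: [0.994, 0.112, -0.0, -0.0]
contact_force: [-0.3, -0.6, -4.4]
opening: 0.0128
grasp_force: 58.8
```

>>> carry_out([
  {"travel": [0, 0, 0.4], "twist": 0},
  {"travel": [0, 0, 0.4], "twist": 0},
  {"travel": [0, 0, 0], "twist": 0},
])

```text
time_s: 10.95
eef_pos: [0.5012, -0.311, 0.0407]
tool_rot: [0.994, 0.112, 0.0, 0.0]
contact_force: [-1.0, -0.8, -2.7]
opening: 0.0128
grasp_force: 59.1
```

>>> carry_out([
  {"travel": [0, 0, 0.4], "twist": 0},
  {"travel": [0, 0, 0.3], "twist": 0},
  {"travel": [0, 0, 0], "twist": 0},
])

```text
time_s: 11.2
eef_pos: [0.5012, -0.311, 0.0407]
tool_rot: [0.994, 0.112, -0.0, 0.0]
contact_force: [-3.9, 1.7, 5.8]
opening: 0.013
grasp_force: 60.1
```

>>> carry_out([
  {"travel": [0, 0, 0], "twist": 0},
  {"travel": [0, 0, 0], "twist": 0},
  {"travel": [0, 0, 0], "twist": 0},
  {"travel": [0, 0, 0], "twist": 0},
  {"travel": [0, 0, 0], "twist": 0},
  {"travel": [0, 0, 0], "twist": 0},
  {"travel": [0, 0, 0], "twist": 0},
  {"travel": [0, 0, 0], "twist": 0},
], claw=75)

```text
time_s: 11.87
eef_pos: [0.5011, -0.311, 0.0397]
tool_rot: [0.994, 0.112, -0.0, 0.0]
contact_force: [-0.5, 0.6, 0.5]
opening: 0.064
grasp_force: 0.0
```

>>> carry_out([
  {"travel": [0, 0, -5], "twist": 0},
  {"travel": [0, 0, -10], "twist": 0},
  {"travel": [0, 0, -20], "twist": 0},
  {"travel": [0, 0, -30], "twist": 0},
  {"travel": [0, 0, -38], "twist": 0},
  {"travel": [0, 0, -38], "twist": 0},
  {"travel": [0, 0, -38], "twist": 0},
  {"travel": [0, 0, -38], "twist": 0},
  {"travel": [0, 0, -30], "twist": 0},
  {"travel": [0, 0, -15], "twist": 0},
  {"travel": [0, 0, 0], "twist": 0},
  {"travel": [0, 0, 0], "twist": 0},
])

```text
time_s: 12.87
eef_pos: [0.5013, -0.311, 0.3034]
tool_rot: [0.994, 0.112, 0.001, 0.001]
contact_force: [-0.5, -0.4, -0.2]
opening: 0.0638
grasp_force: 0.0
```

```bash
python3 - <<'E'
from h import *
import pickle
s=env.state();print(s["time_s"],s["eef_pos"],s["tool_rot"],s["qpos"]);pickle.dump(s,open("w6.p","wb"))
f=env.grab_frame("wrist");cv2.imwrite("pics/w6.png",f[...,::-1])
t=env.grab_frame("scene");cv2.imwrite("pics/s6.png",t[...,::-1])
# plate and tray in tool frame
im=f[...,::-1];g=im.min(2)
M=Ro.from_quat(s["tool_rot"]).as_matrix()
m,st,c=comp(g>60,(318,150)) if g[150,318]>60 else (None,None,None);print(st,c)
E
```

```text
12.8667 [ 0.5013 -0.311   0.3034] [0.9937 0.1124 0.001  0.001 ] [ 0.8336  0.3399 -0.427   1.6535  0.1508  1.178  -0.9748]
[  231    55   173   221 28455] [319.2281 172.0401]
```

The plate sits on the tray floor: contact came at TCP z 0.0407 against 0.0406 expected, and it was released cleanly. Next I'll go over the white console and twist the tool so the fingers close along the console's x axis.

>>> carry_out([
  {"travel": [5, -15, -8], "twist": 0},
  {"travel": [9, -30, -10], "twist": 0},
  {"travel": [11, -38, -10], "twist": 0},
  {"travel": [11, -38, -9], "twist": 0},
  {"travel": [11, -38, 0], "twist": 0},
  {"travel": [11, -38, 0], "twist": 0},
  {"travel": [11, -38, 0], "twist": 0},
  {"travel": [11, -38, 0], "twist": 0},
  {"travel": [11, -38, 0], "twist": 0},
  {"travel": [11, -38, 0], "twist": 0},
  {"travel": [11, -38, 0], "twist": 0},
  {"travel": [11, -38, 0], "twist": 0},
], claw=100)

```text
time_s: 13.97
eef_pos: [0.5256, 0.1339, 0.3384]
tool_rot: [0.994, 0.113, -0.001, 0.0]
contact_force: [0.0, 0.5, 0.9]
opening: 0.0853
grasp_force: 0.0
```

>>> carry_out([
  {"travel": [10, -35, 0], "twist": 0},
  {"travel": [8, -28, 0], "twist": 0},
  {"travel": [0, 0, 0], "twist": -4},
  {"travel": [0, 0, 0], "twist": -7},
  {"travel": [0, 0, 0], "twist": -7},
  {"travel": [0, 0, 0], "twist": -7},
  {"travel": [0, 0, 0], "twist": -7},
  {"travel": [0, 0, 0], "twist": -7},
  {"travel": [0, 0, 0], "twist": -7},
  {"travel": [0, 0, 0], "twist": -7},
  {"travel": [0, 0, 0], "twist": -7},
  {"travel": [0, 0, 0], "twist": -7},
])

```text
time_s: 14.97
eef_pos: [0.5292, 0.1974, 0.3382]
tool_rot: [0.764, 0.645, -0.001, -0.001]
contact_force: [0.0, -0.6, -0.4]
opening: 0.0855
grasp_force: 0.0
```

>>> carry_out([
  {"travel": [0, 0, 0], "twist": -7},
  {"travel": [0, 0, 0], "twist": -7},
  {"travel": [0, 0, 0], "twist": -7},
  {"travel": [0, 0, 0], "twist": -7},
  {"travel": [0, 0, 0], "twist": -7},
  {"travel": [0, 0, 0], "twist": -7},
  {"travel": [0, 0, 0], "twist": -7},
  {"travel": [0, 0, 0], "twist": -7},
  {"travel": [0, 0, 0], "twist": -7},
  {"travel": [0, 0, 0], "twist": -7},
  {"travel": [0, 0, 0], "twist": -3},
  {"travel": [0, 0, 0], "twist": 0},
])

```text
time_s: 15.97
eef_pos: [0.5294, 0.1972, 0.3381]
tool_rot: [0.233, 0.972, -0.0, -0.001]
contact_force: [-0.5, -0.4, -0.8]
opening: 0.0853
grasp_force: 0.0
```

>>> carry_out([
  {"travel": [0, 0, 0], "twist": 0},
  {"travel": [0, 0, 0], "twist": 0},
])

```text
time_s: 16.13
eef_pos: [0.53, 0.1968, 0.3385]
tool_rot: [0.235, 0.972, -0.0, -0.0]
contact_force: [0.4, 0.1, 0.6]
opening: 0.0857
grasp_force: 0.0
```

```bash
python3 - <<'E'
from h import *
import pickle
s=env.state();M=Ro.from_quat(s["tool_rot"]).as_matrix();print(s["time_s"],s["eef_pos"],M,np.degrees(np.arctan2(M[1,0],M[0,0])),s["qpos"]);pickle.dump(s,open("w7.p","wb"))
f=env.grab_frame("wrist");cv2.imwrite("pics/w7.png",f[...,::-1])
im=f[...,::-1].astype(int)
# cream panel: bright with b slightly < r ; black knob inside
hsv=cv2.cvtColor(f[...,::-1].copy(),cv2.COLOR_BGR2HSV)
m=((im.min(2)>110)).astype(np.uint8);k,l,st,c=cv2.connectedComponentsWithStats(m)
for i in range(1,k):
    if st[i][4]>300: print(st[i],c[i],im[l==i].mean(0))
E
```

```text
16.1333 [0.53   0.1968 0.3385] [[-0.8899  0.4563 -0.0007]
 [ 0.4563  0.8899 -0.0002]
 [ 0.0005 -0.0005 -1.    ]] 152.8544787435254 [ 0.4587  0.5116 -1.2132  1.6327  0.4897  1.3446  0.2704]
[240   0  70  23 793] [262.6003   7.4628] [174.3997 146.2484 233.9899]
[206  69  39  39 643] [227.633  89.619] [219.3717 220.3577 216.5194]
[ 551  108   89  293 7222] [615.0886 267.8646] [214.9893 224.2588 222.7023]
[ 332  112   77  140 7174] [367.4778 175.6742] [169.9102 179.4939 177.7025]
[410 114  13  86 691] [416.7742 156.8466] [131.1664 128.9059 124.9899]
[ 416  120   73  137 7628] [451.895  188.1775] [184.7345 189.56   178.1101]
[  129   165   139   163 14214] [199.1249 246.5334] [190.7112 195.3389 189.9801]
[404 228  13  62 448] [409.7411 257.5647] [124.7299 122.4397 118.8527]
[   5  243  109  129 4729] [ 57.4656 310.1998] [219.8769 229.3237 226.668 ]
[ 479  312   73   62 2112] [518.4768 345.6203] [119.4678 175.3703 215.1667]
[345 320  49  36 639] [366.3067 332.3114] [116.3099 124.5978 122.9687]
[ 274  356   64   41 1684] [306.0914 375.997 ] [225.4097 228.133  223.5374]
[ 576  370   64  110 4445] [616.2335 428.5816] [120.7838 131.7332 132.4459]
[ 353  387   81   38 1110] [392.4541 406.4658] [171.6532 170.7405 167.7757]
[467 426  36  27 441] [485.3492 437.1905] [217.5601 229.8322 227.3515]
[459 451  57  29 973] [491.6105 469.0987] [126.3587 137.6578 138.446 ]
```

>>> carry_out([
  {"travel": [12, 10, 10], "twist": 0},
  {"travel": [25, 20, 20], "twist": 0},
  {"travel": [13, 10, 10], "twist": 0},
  {"travel": [0, 0, 0], "twist": 0},
  {"travel": [0, 0, 0], "twist": 0},
  {"travel": [0, 0, 0], "twist": 0},
])

```text
time_s: 16.68
eef_pos: [0.5049, 0.2544, 0.2992]
tool_rot: [0.235, 0.972, -0.0, 0.0]
contact_force: [0.2, -0.8, 0.2]
opening: 0.0858
grasp_force: 0.0
```

```bash
python3 - <<'E'
from h import *
import pickle
s=env.state();print(s["time_s"],s["eef_pos"],s["tool_rot"]);pickle.dump(s,open("w8.p","wb"))
f=env.grab_frame("wrist");cv2.imwrite("pics/w8.png",f[...,::-1])
a=cv2.imread("pics/w7.png")[85:285,310:510];b=f[130:330,255:455,::-1]
o=np.hstack([cv2.resize(x,None,fx=2,fy=2,interpolation=2) for x in(a,b)]);o=np.clip(o.astype(float)**.75*4,0,255);cv2.imwrite("pics/m8.png",o)
E
```

```text
16.6833 [0.5049 0.2544 0.2992] [ 0.2348  0.972  -0.0001  0.0004][ WARN:0@0.686] global loadsave.cpp:1063 imwrite_ Unsupported depth image for selected encoder is fallbacked to CV_8U.
```

View pics/m8.png

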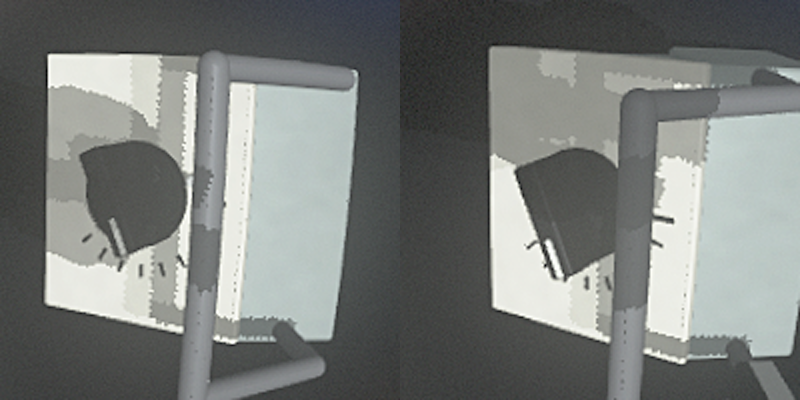

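The console pair (w7 left, w8 right) shows the front edge at columns 47 and 490. The knob bar's tail corner is at (79,155) and (515,168). The white line runs (110,218)–(122,255) and (546,240)–(557,279). The carrying bar covers the upslope half of the knob. The tool can't be tilted with these moves, so I'll hook the tail with one finger from in front of the carrying bar.

```bash
cat > k.py <<'E'
from h import *
import pickle
w7=pickle.load(open("w7.p","rb"));w8=pickle.load(open("w8.p","rb"))
L=lambda p:(310+p[0]/2,85+p[1]/2)
R=lambda p:(255+(p[0]-400)/2,130+p[1]/2)
P={}
for k,a,b in(("front+y",(47,55),(489,47)),("front-y",(45,304),(491,307)),("tailcorner",(79,155),(515,168)),("lineout",(122,256),(557,279)),("linein",(110,218),(546,240)),("ridge-y",(236,342),(685,362)),("cbar+y",(213,60),(637,97))):
    P[k],e=tri([ray("wrist",L(a),w7),ray("wrist",R(b),w8)]);print(k,P[k],round(e,4))
d=P["front+y"]-P["front-y"];y=d*[1,1,0];y/=np.linalg.norm(y);x=np.array([y[1],-y[0],0]);print("len",np.linalg.norm(d),"yaw x",np.degrees(np.arctan2(x[1],x[0])))
m=(P["front+y"]+P["front-y"])/2;o=m+82.5e-3*x;o[2]=0;print("origin",o)
for k in P: q=P[k]-o;print(k,"console mm",np.array([q@x,q@y,q[2]])*1e3)
E
python3 k.py; python3 - <<'E'
from h import *
# other views: cup_a base and front edge corners from top/scene
T=lambda x,y:(200+x/4,180+y/4)
S=lambda x,y:(255+x/3.6,165+y/3.6)
for a,b in(((380,172),(410,298)),((275,370),(305,157))): print(tri([ray("top",T(*a)),ray("scene",S(*b))]))
print("knob tail top", tri([ray("top",T(275,278)),ray("scene",S(370,140))]))
print("cup rim",tri([ray("top",(301,300)),ray("scene",(296,203))]))
E
```

```text
front+y [0.4561 0.2563 0.0147] 0.0001
front-y [0.5967 0.1838 0.0239] 0.0003
tailcorner [0.513  0.2445 0.0755] 0.0
lineout [0.5672 0.2407 0.1023] 0.0004
linein [0.5474 0.2441 0.0974] 0.0001
ridge-y [0.6449 0.2795 0.0964] 0.0001
cbar+y [0.4867 0.3094 0.1781] 0.0004
len 0.15845806371877358 yaw x 62.740238334926
origin [0.5642 0.2934 0.    ]
front+y console mm [-82.5     79.0963  14.7119]
front-y console mm [-82.5    -79.0963  23.8801]
tailcorner console mm [-66.9016  23.1379  75.5232]
lineout console mm [-45.4708 -26.7953 102.262 ]
linein console mm [-51.4966  -7.6734  97.3817]
ridge-y console mm [ 24.5776 -78.0803  96.4219]
cbar+y console mm [-21.2318  76.1735 178.066 ]
(array([0.5982, 0.1852, 0.0142]), np.float64(0.003565110730601399))
(array([0.4561, 0.2561, 0.0157]), np.float64(0.0027549637642660415))
knob tail top (array([0.5125, 0.2516, 0.0738]), np.float64(0.005763887603500873))
cup rim (array([0.3749, 0.1619, 0.07  ]), np.float64(0.0015204542393807868))
```

>>> carry_out([
  {"travel": [-10, -10, 0], "twist": 0},
  {"travel": [-20, -20, 0], "twist": 0},
  {"travel": [-20, -20, 0], "twist": 0},
  {"travel": [-9.7, -9.4, 0], "twist": 0},
  {"travel": [0, 0, 20], "twist": 0},
  {"travel": [0, 0, 30], "twist": 0},
  {"travel": [0, 0, 35], "twist": 0},
  {"travel": [0, 0, 35], "twist": 0},
  {"travel": [0, 0, 30], "twist": 0},
  {"travel": [0, 0, 20], "twist": 0},
  {"travel": [0, 0, 10], "twist": 0},
  {"travel": [0, 0, 0], "twist": 0},
])

```text
time_s: 17.73
eef_pos: [0.5297, 0.1739, 0.1171]
tool_rot: [0.235, 0.972, -0.001, -0.001]
contact_force: [-0.2, -0.5, -0.3]
opening: 0.0858
grasp_force: 0.0
```

```bash
cat > c.py <<'E'
from h import *
s=env.state();M=Ro.from_quat(s["tool_rot"]).as_matrix()
o=np.array([.5642,.2934,0]);a=np.radians(62.74);C=np.array([[np.cos(a),np.sin(a),0],[-np.sin(a),np.cos(a),0],[0,0,1]])
print(s["time_s"],"console TCP mm",C@(s["eef_pos"]-o)*1e3,"F console",C@s["contact_force"],"yaw",np.degrees(np.arctan2(M[1,0],M[0,0])),"q",s["qpos"])
E
python3 c.py
```

```text
17.7333 console TCP mm [-122.0282  -24.0682  117.105 ] F console [-0.5169 -0.0794 -0.287 ] yaw 152.84727447164602 q [ 0.3594  0.7195 -1.005   1.8724  0.7341  0.9777  0.1176]
```

>>> carry_out([
  {"travel": [0, 0, 8], "twist": 0},
  {"travel": [0, 0, 12], "twist": 0},
  {"travel": [0, 0, 12], "twist": 0},
  {"travel": [0, 0, 8], "twist": 0},
  {"travel": [0, 0, 5], "twist": 0},
  {"travel": [0, 0, 2], "twist": 0},
  {"travel": [0, 0, 0], "twist": 0},
])

```text
time_s: 18.32
eef_pos: [0.5301, 0.1747, 0.0713]
tool_rot: [0.234, 0.972, -0.0, -0.0]
contact_force: [-0.7, -0.4, 0.1]
opening: 0.0853
grasp_force: 0.0
```

>>> carry_out([
  {"travel": [0, 2, 0], "twist": 0},
  {"travel": [0, 2, 0], "twist": 0},
  {"travel": [0, 2, 0], "twist": 0},
  {"travel": [0, 2, 0], "twist": 0},
  {"travel": [0, 0, 0], "twist": 0},
])

```text
time_s: 18.73
eef_pos: [0.5343, 0.1825, 0.0721]
tool_rot: [0.234, 0.972, 0.0, 0.0]
contact_force: [0.3, 0.1, -0.3]
opening: 0.0856
grasp_force: 0.0
```

```bash
python3 c.py
```

```text
18.7333 console TCP mm [-112.3092  -24.2244   72.0832] F console [ 0.1775 -0.2074 -0.2875] yaw 152.92823566513582 q [ 0.3017  0.7806 -0.9428  1.88    0.8022  0.9138  0.0626]
```

>>> carry_out([
  {"travel": [0, 1.5, 0], "twist": 0},
  {"travel": [0, 1.5, 0], "twist": 0},
  {"travel": [0, 1, 0], "twist": 0},
])

```text
time_s: 18.98
eef_pos: [0.5359, 0.1855, 0.0718]
tool_rot: [0.234, 0.972, -0.0, 0.0]
contact_force: [-0.2, -0.9, -0.6]
opening: 0.0851
grasp_force: 0.2
```

>>> carry_out([
  {"travel": [0, 1.5, 0], "twist": 0},
  {"travel": [0, 1.5, 0], "twist": 0},
  {"travel": [0, 1, 0], "twist": 0},
])

```text
time_s: 19.23
eef_pos: [0.5365, 0.1867, 0.0714]
tool_rot: [0.235, 0.972, -0.003, -0.001]
contact_force: [-6.0, -9.5, 8.2]
opening: 0.085
grasp_force: 6.1
```

```bash
python3 c.py; python3 - <<'E'
from h import *
import pickle
s=env.state();pickle.dump(s,open("w9.p","wb"));f=env.grab_frame("wrist");cv2.imwrite("pics/w9.png",f[...,::-1])
# project console-frame points of the model into the wrist image & sample the intensity: white line search
g=f.min(2);o=np.array([.5642,.2934,0]);a=np.radians(62.74)
ys,xs=np.mgrid[0:480:1,0:640:1]
O,_=ray("wrist",(320,240),s)
ex=np.array([np.cos(a),np.sin(a),0]);ey=np.array([-np.sin(a),np.cos(a),0]);c0=np.radians(35)
u=np.cos(c0)*ex+np.array([0,0,np.sin(c0)]);r=-ey;n=np.cross(r,u);n=n if n[2]>0 else -n
top=o-.054*ex+np.array([0,0,.0955])
out=np.zeros((31*2+1,31*2+1),int)
c=env.get_calibration("wrist");Mw=c["mount"];Rt=Ro.from_quat(s["tool_rot"]).as_matrix()
def proj(X):
    p=Mw[:3,:3].T@(Rt.T@(X-s["eef_pos"])-Mw[:3,3]);th=np.arctan2(np.hypot(p[0],p[1]),p[2]);k=c["mtx"][0,0]*th/np.hypot(p[0],p[1])
    return k*p[0]+c["mtx"][0,2],k*p[1]+c["mtx"][1,2]
print("top centre px",proj(top),"TCP px",proj(np.array(s["eef_pos"])))
for U in range(36,-40,-4):
    row=[]
    for q in range(-40,41,4):
        x,y=proj(top+u*U/1e3+r*q/1e3);x,y=int(round(x)),int(round(y));row.append(f"{g[y,x]:3d}" if 0<=x<640 and 0<=y<480 else " --")
    print(f"{U:4d}"," ".join(row))
E
```

```text
19.2333 console TCP mm [-107.5167  -24.2118   71.4387] F console [-11.1608   1.0147   8.186 ] yaw 152.8714926987799 q [ 0.2878  0.7869 -0.939   1.8678  0.802   0.925   0.0575]
top centre px (np.float64(460.43213945035075), np.float64(289.5686747324791)) TCP px (np.float64(316.880544593836), np.float64(316.13572710401144))
  36 222 222 220 223 222 222  54 220 220 226 221 230 222 222 220 220  30  31  31  23  26
  32 221 221 221 220  88 206 222 221 220 220 220  65 221 220 220 220 226  36  33  29  33
  28 222 221 219 221 121 186  63  47  43 221 221 220 220 122 223 220 220 220  38  33  31
  24 150 144 145  63  64  59  58  57  55  55  51 138 140 143 140 140 141 141  32  32  28
  20 147 147  67  60  60  55  51  53  52  50  48  51 141 141 140 150 143 121  36  33  33
  16 144 145  65  64  60  55  53  53  53  51  47  47  44  43  39  39 141  31  35  35  33
  12 198  58  66  55  57  53  58  49  41  43  45  41  37  43  38  35 126  33  37  37  37
   8 197  67  64  57  56  51  43  41  44  38  40  49  36  32 122 136  36  90  33  32  33
   4 196  69  70  60  47  45  36  45  37  42  37  41 124 101  32
[... 214 characters left out ...]
3  62  57  50  47  43  44  42  40  41  46  34  86  84  40  42  41  42  39  37
 -12 220 125 122  59  51  51  45  46  41  39  42  39 113 118  42  42  46  47  42 207 218
 -16 218 125 121 119  53  51  46  44  43  46  93 116 116 141 140 143 140 133 218 219 220
 -20 152 125 120 122 116 115 121 121 117 117 115 115  39 139 138 143 141 141 218 217 218
 -24 150 125 126 120 117 115 124 135 114 114 114 115 116 138 140 141 138 141 201 217 218
 -28 147 121 122 118 144 139 139 137 113 113 112 117 116 142 143 142 139 141 139 217 217
 -32 145 143 117 141 141 139 139 142 114 113 114 134 114 140 139 138 143 141 139 214 214
 -36 144 143 140 141 138 137 140 115 117 113 114 110 114 140 137 137 137 136 136 215 217
```

Contact force is mostly along the panel normal, so the fingertip is riding the bar's top edge. I'll back off, go 9 mm lower, and push again.

>>> carry_out([
  {"travel": [0, -4, 0], "twist": 0},
  {"travel": [0, -6, 0], "twist": 0},
  {"travel": [0, -2, 4], "twist": 0},
  {"travel": [0, 0, 5], "twist": 0},
  {"travel": [0, 3, 0], "twist": 0},
  {"travel": [0, 3, 0], "twist": 0},
  {"travel": [0, 2, 0], "twist": 0},
  {"travel": [0, 0, 0], "twist": 0},
])

```text
time_s: 19.95
eef_pos: [0.5355, 0.1855, 0.0625]
tool_rot: [0.234, 0.972, -0.001, -0.0]
contact_force: [-0.5, -1.9, 0.5]
opening: 0.0857
grasp_force: 0.9
```

>>> carry_out([
  {"travel": [0, 1, 0], "twist": 0},
  {"travel": [0, 1, 0], "twist": 0},
  {"travel": [0, 1, 0], "twist": 0},
])

```text
time_s: 20.2
eef_pos: [0.5363, 0.1867, 0.0625]
tool_rot: [0.234, 0.972, -0.002, -0.001]
contact_force: [-4.2, -5.4, 3.5]
opening: 0.0854
grasp_force: 3.4
```

```bash
python3 c.py
```

```text
20.2 console TCP mm [-107.6634  -24.1066   62.4854] F console [-6.7302  1.2604  3.5495] yaw 152.8912285835925 q [ 0.2817  0.7973 -0.9278  1.8727  0.815   0.9093  0.0489]
```

```bash
cat > ln.py <<'E'
from h import *
import pickle,sys
o=np.array([.5642,.2934,0]);a=np.radians(62.74);c0=np.radians(35)
ex=np.array([np.cos(a),np.sin(a),0]);ey=np.array([-np.sin(a),np.cos(a),0]);u=np.cos(c0)*ex+np.array([0,0,np.sin(c0)]);r=-ey;n=np.cross(r,u);n*=np.sign(n[2])
top=o-.054*ex+np.array([0,0,.0955])
def line(f,cam,s,thr=85):
    g=f.min(2) if f.ndim==3 else f
    m=(g>thr).astype(np.uint8);k,l,st,c=cv2.connectedComponentsWithStats(m,connectivity=8)
    for i in range(1,k):
        if not 8<=st[i][4]<=400: continue
        y,x=np.nonzero(l==i);Q=[]
        for p in zip(x,y):
            O,d=ray(cam,p,s);X=O+d*((top-O)@n)/(d@n)-top;Q.append((X@u*1e3,X@r*1e3))
        Q=np.array(Q);cc=Q.mean(0)
        if np.hypot(*cc)<32:
            w,v=np.linalg.eigh(np.cov(Q.T));d=v[:,1]
            if d@cc<0:d=-d
            print("blob px",c[i],"n",st[i][4],"u,r",cc,"len",4*np.sqrt(w[1]),"wid",4*np.sqrt(w[0]),"axis deg",np.degrees(np.arctan2(d[1],d[0])),"centre deg",np.degrees(np.arctan2(cc[1],cc[0])))
if __name__=="__main__":
    for w in("w8","w9"): print(w);line(cv2.imread(f"pics/{w}.png"),"wrist",pickle.load(open(w+".p","rb")))
    s=env.state();f=env.grab_frame("wrist");cv2.imwrite(f"pics/now{s['time_s']:.2f}.png",f[...,::-1]);print("now");line(f,"wrist",s)
    for cam in("top","scene"):
        f=env.grab_frame(cam);print(cam);line(f,cam,None)
E
python3 ln.py
```

```text
w8
w9
now
blob px [482.1662 340.626 ] n 361 u,r [ 7.9238 14.4498] len 20.90160897937395 wid 3.753762883952454 axis deg 60.19580666703079 centre deg 61.261136989290016
top
scene
blob px [368.5 197. ] n 12 u,r [23.0095 -7.5914] len 21.479281098938397 wid 8.150125228853346 axis deg -36.072062596876 centre deg -18.259017887373574Traceback (most recent call last):
  File "ln.py", line 23, in <module>
    f=env.grab_frame(cam);print(cam);line(f,cam,None)
                                     ~~~~^^^^^^^^^^^^
  File "ln.py", line 13, in line
    O,d=ray(cam,p,s);X=O+d*((top-O)@n)/(d@n)-top;Q.append((X@u*1e3,X@r*1e3))
        ~~~^^^^^^^^^
  File "h.py", line 6, in ray
    c=env.get_calibration(n);K=c["mtx"];p=(np.array(uv,float)-K[:2,2])/K[0,0]
ValueError: time passes only in moves, steps and waits
```

The line now reads about 60° (was about 69°), so the knob is turning. I'll continue upslope in small steps.

>>> carry_out([
  {"travel": [0, 1, 0], "twist": 0},
  {"travel": [0, 1, 0], "twist": 0},
  {"travel": [0, 1, 0], "twist": 0},
  {"travel": [0, 1, 0], "twist": 0},
])

```text
time_s: 20.68
eef_pos: [0.5388, 0.1897, 0.0627]
tool_rot: [0.235, 0.972, -0.002, -0.0]
contact_force: [-3.1, -6.3, 4.2]
opening: 0.0856
grasp_force: 3.2
```

```bash
python3 - <<'E'
import re
t=open("h.py").read();t=t.replace('def ray(','_C={n:env.get_calibration(n) for n in("scene","top","wrist")}\ndef ray(').replace('c=env.get_calibration(n);K','c=_C[n];K');open("h.py","w").write(t)
t=open("ln.py").read();i=t.index("if __name__");t=t[:i]+'''if __name__=="__main__":
    s=env.state();f=env.grab_frame("wrist");cv2.imwrite(f"pics/now{s['time_s']:.2f}.png",f[...,::-1]);line(f,"wrist",s)
'''
open("ln.py","w").write(t)
E
python3 c.py; python3 ln.py
```

```text
20.6833 console TCP mm [-103.8399  -24.9469   62.6966] F console [-7.0294 -0.1731  4.215 ] yaw 152.8403243599455 q [ 0.2748  0.8002 -0.9264  1.8651  0.8154  0.9127  0.0463]
```

```bash
cat >> ln.py <<'E'
    im=f
    for thr in(100,120,140,160,180): print(thr);line(f,"wrist",s,thr)
E
python3 ln.py
```

```text
100
blob px [459.4524 363.9405] n 84 u,r [ 5.3331 26.6551] len 7.292439418941032 wid 3.134136451114559 axis deg 121.16513540495826 centre deg 78.68579072921837
120
blob px [390.6  288.08] n 25 u,r [-26.4275   2.7849] len 2.5536417188820826 wid 2.232762400818049 axis deg 174.58711024072588 centre deg 173.98439275142925
blob px [408.875 304.875] n 8 u,r [-18.3524   7.6528] len 4.057381496352318 wid 0.5006465844329981 axis deg 137.83463612199927 centre deg 157.36421405005544
140
blob px [398.1786 239.25  ] n 28 u,r [-24.9938 -16.8816] len 5.556200177241695 wid 1.8818585082049892 axis deg -123.03383662948671 centre deg -145.96367383972398
blob px [381.8125 308.125 ] n 16 u,r [-29.367   12.3169] len 3.8828595227590306 wid 2.1761109552343583 axis deg 93.93288341820117 centre deg 157.2461686613996
blob px [404.0909 309.4545] n 11 u,r [-20.0511  10.1187] len 2.6362898863980946 wid 1.409280550384132 axis deg -179.14469515034946 centre deg 153.22245559283667
blob px [416.3659 312.9024] n 41 u,r [-14.9886  10.1144] len 6.093598255314689 wid 3.4605156075308177 axis deg 165.1872189005667 centre deg 145.9884839829481
blob px [386.0667 316.9333] n 15 u,r [-27.2011  15.6383] len 3.7420245912843106 wid 2.413519506856376 axis deg 99.21605707166486 centre deg 150.10470264766332
blob px [471.8889 320.    ] n 54 u,r [6.2696 6.9122] len 3.656386721351081 wid 3.224379614442327 axis deg -0.25119945554935513 centre deg 47.79098211483544
blob px [407.8924 333.1839] n 223 u,r [-17.3004  19.9398] len 12.849391710538544 wid 10.401370640395774 axis deg 146.2415809157785 centre deg 130.94587023349828
blob px [390.2    327.2909] n 55 u,r [-24.9817  19.7243] len 9.034694583596185 wid 5.404248769666682 axis deg 61.33144112726171 centre deg 141.7070316959898
blob px [408.1667 340.5   ] n 12 u,r [-16.7474  23.1619] len 2.5320323163380603 wid 2.277466243539866 axis deg 126.55231470489072 centre deg 125.86913712624113
160
180
```

>>> carry_out([
  {"travel": [0, 1, 0], "twist": 0},
  {"travel": [0.5, 1, 0], "twist": 0},
  {"travel": [1, 0, 0], "twist": 0},
  {"travel": [1, 0, 0], "twist": 0},
  {"travel": [1, 0, 0], "twist": 0},
])

```text
time_s: 21.2
eef_pos: [0.5391, 0.1935, 0.0636]
tool_rot: [0.236, 0.972, -0.0, 0.002]
contact_force: [2.3, -4.7, 4.6]
opening: 0.0857
grasp_force: 3.3
```

```bash
python3 c.py; python3 ln.py | grep -v "u,r \[-"
```

```text
21.2 console TCP mm [-100.2999  -23.446    63.563 ] F console [-3.108  -4.2023  4.5522] yaw 152.7463752676371 q [ 0.2691  0.7986 -0.9265  1.8648  0.8169  0.9094  0.0381]
100
blob px [459.494  364.0843] n 83 u,r [ 8.5702 24.4454] len 7.219567607885694 wid 3.0067641225679127 axis deg 121.38600716786274 centre deg 70.68017313324249
120
140
blob px [468.3971 321.2206] n 68 u,r [8.3179 5.5985] len 5.172232171027623 wid 2.899222854025278 axis deg 27.67818474065336 centre deg 33.943156062495135
blob px [477.6111 329.1667] n 18 u,r [12.2217  7.7498] len 2.703247527858512 wid 1.3560097071124784 axis deg 35.02463621896493 centre deg 32.37888545121858
160
blob px [477.6111 329.1667] n 18 u,r [12.2217  7.7498] len 2.703247527858512 wid 1.3560097071124784 axis deg 35.02463621896493 centre deg 32.37888545121858
180
blob px [477.625 329.25 ] n 16 u,r [12.2333  7.781 ] len 2.45879194615415 wid 1.3183211121528478 axis deg 43.051557203625215 centre deg 32.45857747749648
```

>>> carry_out([
  {"travel": [1, 0, 0], "twist": 0},
  {"travel": [1, 0, 0], "twist": 0},
  {"travel": [1, 0, 0], "twist": 0},
  {"travel": [0, 0, 0], "twist": 0},
])

```text
time_s: 21.58
eef_pos: [0.538, 0.1956, 0.0642]
tool_rot: [0.236, 0.972, 0.001, 0.003]
contact_force: [5.6, -4.0, 4.2]
opening: 0.0856
grasp_force: 3.1
```

```bash
python3 c.py; python3 ln.py | grep -v "u,r \[-"
```

```text
21.5833 console TCP mm [-98.97   -21.5213  64.2432] F console [-1.0124 -6.8025  4.1799] yaw 152.71312139282935 q [ 0.267   0.7959 -0.9275  1.868   0.8177  0.9054  0.0324]
blob px [480.3636 355.9091] n 33 u,r [17.0465 16.3349] len 5.282983744477264 wid 1.3865339680932898 axis deg 38.809849339916816 centre deg 43.7788801014543
100
blob px [480.4643 355.9286] n 28 u,r [17.0845 16.331 ] len 4.75986879483064 wid 1.4083515125091997 axis deg 38.866609832031884 centre deg 43.7082205003104
blob px [459.5    364.0595] n 84 u,r [10.0509 22.4685] len 7.20856513880331 wid 3.1297408482871116 axis deg 122.05478422604261 centre deg 65.89953892160173
120
blob px [480.7 356.1] n 20 u,r [17.187  16.3752] len 4.7791818151855 wid 1.0925606598490998 axis deg 36.66627977349585 centre deg 43.61445958626412
140
blob px [464.9074 321.5185] n 54 u,r [8.5624 4.0896] len 4.032373945155849 wid 2.815154121100715 axis deg 4.7891945553707815 centre deg 25.530395108228255
blob px [474.1081 331.2162] n 37 u,r [12.6076  6.9497] len 3.3975934518926234 wid 2.855352276122861 axis deg 117.14417730012869 centre deg 28.864727410387964
blob px [481.  356.5] n 14 u,r [17.3336 16.5078] len 2.9074789211889858 wid 1.0927837247329752 axis deg 39.0261256773672 centre deg 43.602089603506805
160
blob px [474.1714 331.3714] n 35 u,r [12.6428  7.0042] len 3.232812416796161 wid 2.73643199975265 axis deg 118.01555151791214 centre deg 28.986810764812944
180
blob px [474.     331.3939] n 33 u,r [12.5832  7.031 ] len 3.0777594211358266 wid 2.6251189742142556 axis deg -59.326008945389454 centre deg 29.194939231966146
```

>>> carry_out([
  {"travel": [1, 0, 0], "twist": 0},
  {"travel": [1, 0, 0], "twist": 0},
  {"travel": [1, 0, 0], "twist": 0},
  {"travel": [0, 0, 0], "twist": 0},
])

```text
time_s: 21.97
eef_pos: [0.537, 0.1968, 0.0647]
tool_rot: [0.236, 0.972, 0.002, 0.004]
contact_force: [8.9, -4.3, 2.4]
opening: 0.0856
grasp_force: 4.2
```

```bash
python3 c.py; python3 ln.py | grep -v "u,r \[-"|sed -n '/^140/,$p'
```

```text
21.9667 console TCP mm [-98.3174 -20.0587  64.6629] F console [ 0.2374 -9.9215  2.4191] yaw 152.64564343670108 q [ 0.2651  0.7933 -0.9276  1.8712  0.819   0.902   0.0266]
140
blob px [462.3333 320.9524] n 21 u,r [8.3581 2.675 ] len 3.121194478761669 wid 1.4888761113594133 axis deg -33.67208108535151 centre deg 17.747288554458137
blob px [474.5686 328.9216] n 51 u,r [13.355   4.5423] len 4.91247761958008 wid 2.30334078581702 axis deg 29.59045543055283 centre deg 18.78407036383918
160
blob px [474.7391 329.1739] n 46 u,r [13.4357  4.624 ] len 4.3863175194084105 wid 2.2958964661338563 axis deg 27.887850387566356 centre deg 18.991136702195423
180
blob px [474.5349 329.186 ] n 43 u,r [13.3637  4.65  ] len 4.351101257358088 wid 2.1897634769299437 axis deg 30.969326469275185 centre deg 19.185722980237315
```

>>> carry_out([
  {"travel": [1, 0, 0], "twist": 0},
  {"travel": [1, 0, 0], "twist": 0},
  {"travel": [1, 0, 0], "twist": 0},
  {"travel": [0, 0, 0], "twist": 0},
])

```text
time_s: 22.35
eef_pos: [0.5364, 0.1976, 0.065]
tool_rot: [0.237, 0.971, 0.002, 0.006]
contact_force: [12.6, -4.2, 2.9]
opening: 0.0853
grasp_force: 6.1
```

```bash
python3 c.py; python3 ln.py | grep -v "u,r \[-"|sed -n '/^140/,$p'
```

```text
22.35 console TCP mm [-97.926  -19.1858  65.0005] F console [  2.0549 -13.0796   2.8947] yaw 152.5328296163246 q [ 0.2635  0.7908 -0.9271  1.8741  0.8208  0.8989  0.0206]
140
blob px [469.4545 326.6023] n 88 u,r [11.8477  3.3482] len 8.996147736080882 wid 2.656864760484044 axis deg 29.21336708983448 centre deg 15.780350310392759
blob px [477.3077 351.0769] n 13 u,r [16.7446 12.4532] len 3.7442262036586413 wid 0.9110407254975204 axis deg 52.23257336641984 centre deg 36.63878727233423
160
blob px [472.2667 328.9333] n 60 u,r [13.0353  3.9779] len 4.65888237517696 wid 2.6452663275797303 axis deg 45.88917459102848 centre deg 16.970248463503665
180
blob px [472.3455 329.0182] n 55 u,r [13.0703  4.0029] len 4.610510193682186 wid 2.4369860214896817 axis deg 42.31459838501691 centre deg 17.027808945758807
```

```bash
cat > gr.py <<'E'
from ln import *
def grid(cam,s,U=range(32,-10,-2),Rr=range(-14,26,2)):
    s=s or env.state();f=env.grab_frame(cam);g=f.min(2);c=env.get_calibration(cam)
    K=c["mtx"]
    for U_ in U:
        row=[]
        for q in Rr:
            X=top+u*U_/1e3+r*q/1e3
            if cam=="wrist":
                Mw=c["mount"];p=Mw[:3,:3].T@(Ro.from_quat(s["tool_rot"]).as_matrix().T@(X-s["eef_pos"])-Mw[:3,3]);h=np.hypot(p[0],p[1]);k=K[0,0]*np.arctan2(h,p[2])/h
            else: p=c["R"]@X+c["t"];k=K[0,0]/p[2]
            x,y=int(round(k*p[0]+K[0,2])),int(round(k*p[1]+K[1,2]));row.append(f"{g[y,x]:3d}" if 0<=x<640 and 0<=y<480 else " --")
        print(f"{U_:4d}"," ".join(row))
if __name__=="__main__": grid("wrist",None)
E
python3 gr.py
```

```text
32 222 220 220 221 221 221 220  38 222 220 220 219 220 220 219 218 216  31  33  36
  30 222 220 219 220 221 222 221 223 221 220 218 220 176 220 220 220 224  32  37  35
  28  59  58  47  45  42  44  45  43  42  39 236  16  36 221 222 220 220  27  33  34
  26  56  49  52  48  49  47  48  46  41  45  37 126  22 144 233 232  98  36  31  28
  24  52  48  48  44  50  43  42  44  45  45  31 124  73  40 146 144  36  36  37  35
  22  51  48  47  46  49  47  45  51  45  42 123 123  35  36 150  26  36  36  37  33
  20  43  48  45  44  44  43  43  53  59  34 125 132  37  32 148  34  38  35  36  30
  18  41  45  42  44  44  42  44  51  49 118 126  27  35  32  81  38  33  36  36  36
  16  38  44  42  40  40  39  48  48  47 123 127  35  32 140  39  36  41  34  36  37
  14  40  41  36  39  38  44  50  51  38 223 118  34  35  41  38  74  92  37  40  34
  12  39  37  38  38  39  43  53  47 149 219  28  38  39  44  79  87 102 110 109  33
  10  35  37  33  37  34  35  37  33 157 126  39  37  41  90  87  87  85 114 112  33
   8  35  31  38  36  38  37  38  34 158  53  39  35  88  89  87  92  29  40  46  40
   6  34  33  37  33  36  39  39  34  34  38  31  89  86  88  86  38  38  33  38  33
   4  34  37  34  31  38  34  35  43  39  35  36  90  89  65  42  41  40  39  40  36
   2  30  31  29  38  38  37  39  40  43  35  52  90  41  38  39  37  40  41  38  43
   0  33  31  37  41  38  38  43  39  41  46  96  42  40  37  41  44  44  43  40  43
  -2  37  36  36  40  40  41  41  42  44  42  41  41  41  42  43  46  46  46  42  44
  -4  34  33  32  40  37  37  37  39  45  43  44  43  43  42  45  44  48  45  42 114
  -6  37  38  38  38  37  41  38  41  43  41  46  42  41  48  43  41  37  63 228 221
  -8  34  38  45  36  43  41  43  41  40  35 138 142 145 139 139 140 134 218 219 217
```

θ is now about 17°. The finger corner follows the model, so I'll keep pushing left.

>>> carry_out([
  {"travel": [1, 0, 0], "twist": 0},
  {"travel": [1, 0, 0], "twist": 0},
  {"travel": [1, 0, 0], "twist": 0},
  {"travel": [0, 0, 0], "twist": 0},
])

```text
time_s: 22.78
eef_pos: [0.536, 0.1982, 0.0653]
tool_rot: [0.238, 0.971, 0.002, 0.007]
contact_force: [19.0, -5.9, 1.1]
opening: 0.0854
grasp_force: 8.3
```

```bash
python3 c.py; python3 gr.py | sed -n '2,14p'
```

```text
22.7833 console TCP mm [-97.4868 -18.5422  65.3269] F console [  3.4059 -19.5948   1.0973] yaw 152.41682481537322 q [ 0.2619  0.7883 -0.9265  1.8767  0.8229  0.8955  0.0146]
  30 222 220 219 220 223 223 221 222 221 220 219 218  88 219 220 221 242  33  36  34
  28  57  53  47  49  47  51  44  48  36  31 245  41  87 220 220 220 232  32  35  31
  26  55  53  48  50  50  44  46  43  40  41 127 126  28 146 122 242  28  35  34  34
  24  52  45  48  48  48  47  47  56  42  35 125 136  40  25 142  30  33  35  29  34
  22  52  47  46  45  43  43  45  54  41  57 124  25  37 144 142  38  37  46  32  35
  20  44  47  45  45  45  45  49  52  41 123 125  35  35 151  59  38  39  36  32  29
  18  46  41  43  41  42  42  49  52  34 124 133  37  36  26  45  40  36  40  40  36
  16  42  41  39  40  40  42  50  47  52 125  36  32 117  39  41  37  35  38  33  36
  14  37  38  41  37  36  46  51  46 165 119  30  39  41  35  32  89  60  39  37  36
  12  40  38  34  37  39  45  51  45 175 231  38  33  37  34  88  87 109 106 100  37
  10  39  39  37  38  37  40  35  35 123 111  37  37  41  88  89  88  89  94 112  32
   8  35  34  31  36  36  39  35  28 118  35  36  67  87  87  89  75  38  36  38  39
   6  38  36  35  38  40  39  39  40  42  38  74  87  89  89  31  38  35  42  42  36
```

The knob stalls here because the wider pad touches the bar near its axis, so it jams. I'll withdraw and push the tail (downslope end) from the left instead, which has a long lever and is far from the carrying bar.

>>> carry_out([
  {"travel": [-5, 0, 0], "twist": 0},
  {"travel": [-7, 0, 0], "twist": 0},
  {"travel": [-4, -5, -5], "twist": 0},
  {"travel": [0, -8, -15], "twist": 0},
  {"travel": [0, -8, -20], "twist": 0},
  {"travel": [0, 0, -15], "twist": 0},
  {"travel": [0, 0, -5], "twist": 0},
  {"travel": [0, 0, 0], "twist": 0},
  {"travel": [0, 0, 0], "twist": 0},
])

```text
time_s: 23.58
eef_pos: [0.5307, 0.1747, 0.1227]
tool_rot: [0.234, 0.972, 0.0, 0.0]
contact_force: [0.3, 0.0, -0.4]
opening: 0.0853
grasp_force: 0.0
```

```bash
python3 c.py; python3 gr.py | sed -n '2,14p'
```

```text
23.5833 console TCP mm [-120.8082  -24.6073  122.6915] F console [ 0.1338 -0.2509 -0.3734] yaw 152.92592178781737 q [ 0.3626  0.7128 -1.0113  1.8687  0.7285  0.9836  0.1227]
  30  72  70  70  65  66  67  61 146 250 224 222 220 222 222 227  62  60 232 226 223
  28  68  69  65  66  64  65  64  65  72  66  56 175 137 230 146 114 141 137 142 138
  26  65  65  66  64  64  65  63  67  73  69 156 226  62  60 146 147 145 147 145 146
  24  63  61  64  61  62  62  67  69  71  70 240 240  70  63 151 149 147 146 147 150
  22  63  62  59  59  62  61  63  71  71  57 232 218  70  63 145 145 144 147 148  90
  20  58  65  58  60  62  58  60  68  72 196 233  60  67 106 147 145 148  87  51 136
  18  63  60  55  58  56  58  62  69  68 234 240  67  71  65 147 146 148 150 146 147
  16  63  56  53  55  59  55  65  66  57 236 210  66  65  67  94 197 146 128 125 113
  14  60  57  55  57  56  56  64  67 105 232  65  66  66  65  62 200 202 198 199 196
  12  59  53  55  58  55  61  69  64 220 240  60  67  62  64  66 206 200 197 198 201
  10  58  55  51  52  54  65  64  65 238 233  64  61  64  64  62 194 201 201  75  54
   8  54  55  54  53  56  65  65  49 171 141  63  56  65  64  65 147 202 200 202 181
   6  52  53  52  51  55  62  63  59  61  61  65  65  63  65  65  80 201 201 196 199
```

>>> carry_out([
  {"travel": [10, 2, 0], "twist": 0},
  {"travel": [20, 3, 0], "twist": 0},
  {"travel": [18, 0, 0], "twist": 0},
  {"travel": [8, 0, 0], "twist": 0},
  {"travel": [0, 0, 8], "twist": 0},
  {"travel": [0, 0, 15], "twist": 0},
  {"travel": [0, 0, 17], "twist": 0},
  {"travel": [0, 0, 13], "twist": 0},
  {"travel": [0, 0, 7], "twist": 0},
  {"travel": [0, 0, 4], "twist": 0},
  {"travel": [0, 0, 0], "twist": 0},
])

```text
time_s: 24.55
eef_pos: [0.4829, 0.2042, 0.0576]
tool_rot: [0.234, 0.972, -0.0, -0.001]
contact_force: [-0.6, 0.0, -0.0]
opening: 0.0854
grasp_force: 0.0
```

>>> carry_out([
  {"travel": [-2, 0, 0], "twist": 0},
  {"travel": [-2, 0, 0], "twist": 0},
  {"travel": [-2, 0, 0], "twist": 0},
  {"travel": [-1, 0, 0], "twist": 0},
  {"travel": [0, 0, 0], "twist": 0},
])

```text
time_s: 24.97
eef_pos: [0.4892, 0.2013, 0.0589]
tool_rot: [0.234, 0.972, 0.0, -0.0]
contact_force: [-2.3, 0.5, 0.2]
opening: 0.085
grasp_force: 0.9
```

```bash
python3 c.py; python3 gr.py | sed -n '2,14p'
```

```text
24.9667 console TCP mm [-116.2639   24.4782   58.9464] F console [-0.5743  2.2589  0.236 ] yaw 152.9126723248124 q [ 0.2564  0.7546 -0.9345  1.9695  0.8202  0.8527 -0.0385]
  30  25  27  30  24  31  25  26  21  23  25  30  26  23  30  24  31  25  23  32  18
  28  29  31  34  31  31  24  32  33  36  24  27  30  30  29  24  29  33  26  31  19
  26  31  34  28  25  22  35  33  29  35  37  29  25  28  22  21  27  27  22 103 112
  24  26  24  22  26  36  30  30  35  35  34  28  27  25  24  27  29  30 101 109 112
  22  26  30  24  29  29  37  30  30  34  34  29  34  24  30  15 242 160 110 113 111
  20  30  37  35  36  33  35  36  37  32  31  30  29  27 129 138 135 108 110 112 115
  18  32  34  58  34  34  36  35  34  32  32  37  22 143 137 139 138 143 113 112 113
  16  23  32  59  32  38  33  33  33  33  35  35  28 138 138 137 139 118 112 114 116
  14  28  30  35  32  34  35  32  33  38  36  31 111 139 140 137 137 141 114 113 112
  12  31  30  29  34  35  32  34  32  37  33  35 150 137 137 138 138 108 111 112 110
  10  27  35  36  38  30  32  37  34  35  36  35  18 140 134 129 130 137 210 110 105
   8  38  46  29  37  30  38  34  36  38  35  36  34  14  12  55 168 157 207 204 196
   6  32  30  29  28  28  30  36  40  38  41  39  34  24  32  33  28  27  28  29  23
```

>>> carry_out([
  {"travel": [-1, 0, 0], "twist": 0},
  {"travel": [-1, 0, 0], "twist": 0},
  {"travel": [-1, 0, 0], "twist": 0},
  {"travel": [0, 0, 0], "twist": 0},
])

```text
time_s: 25.35
eef_pos: [0.4917, 0.1994, 0.0584]
tool_rot: [0.234, 0.972, -0.0, -0.0]
contact_force: [-3.6, 0.4, -1.0]
opening: 0.0853
grasp_force: 1.4
```

>>> carry_out([
  {"travel": [-1, 0, 0], "twist": 0},
  {"travel": [-1, 0, 0], "twist": 0},
  {"travel": [0, 0, 0], "twist": 0},
])

```text
time_s: 25.6
eef_pos: [0.4938, 0.1986, 0.0585]
tool_rot: [0.234, 0.972, -0.0, -0.0]
contact_force: [-3.4, -0.5, -2.7]
opening: 0.0854
grasp_force: 1.5
```

```bash
python3 c.py
```

```text
25.6 console TCP mm [-116.4794   19.1845   58.4855] F console [-1.9793  2.7681 -2.7214] yaw 152.89618833695985 q [ 0.2606  0.759  -0.9325  1.9616  0.8207  0.8565 -0.029 ]
```

Steady force of about 3 N, so the knob is turning. I'll continue until the stop shows as a force rise.

>>> carry_out([
  {"travel": [-1, 0, 0], "twist": 0},
  {"travel": [-1, 0, 0], "twist": 0},
  {"travel": [0, 0, 0], "twist": 0},
])

```text
time_s: 25.85
eef_pos: [0.4952, 0.1979, 0.0585]
tool_rot: [0.234, 0.972, -0.0, -0.0]
contact_force: [-4.5, 0.4, -2.1]
opening: 0.0857
grasp_force: 2.1
```

>>> carry_out([
  {"travel": [-1, 0, 0], "twist": 0},
  {"travel": [0, 0, 0], "twist": 0},
])

```text
time_s: 26.02
eef_pos: [0.4953, 0.1978, 0.0585]
tool_rot: [0.234, 0.972, -0.0, -0.001]
contact_force: [-8.2, 1.6, -2.2]
opening: 0.0855
grasp_force: 3.2
```

>>> carry_out([
  {"travel": [-1, 0, 0], "twist": 0},
  {"travel": [0, 0, 0], "twist": 0},
])

```text
time_s: 26.18
eef_pos: [0.4954, 0.1977, 0.0585]
tool_rot: [0.233, 0.972, -0.0, -0.002]
contact_force: [-9.2, 1.1, -0.1]
opening: 0.0855
grasp_force: 4.2
```

```bash
python3 c.py
```

```text
26.1833 console TCP mm [-116.5501   17.3616   58.4564] F console [-3.2385  8.6613 -0.0935] yaw 153.01211383925133 q [ 0.2635  0.7621 -0.9333  1.9572  0.8186  0.8602 -0.0208]
```

>>> carry_out([
  {"travel": [-1, 0, 0], "twist": 0},
  {"travel": [0, 0, 0], "twist": 0},
])

```text
time_s: 26.35
eef_pos: [0.4955, 0.1977, 0.0584]
tool_rot: [0.233, 0.972, -0.0, -0.002]
contact_force: [-10.6, 1.2, 1.0]
opening: 0.0851
grasp_force: 5.2
```

>>> carry_out([
  {"travel": [4, 0, 0], "twist": 0},
  {"travel": [6, 0, 0], "twist": 0},
  {"travel": [6, 0, 0], "twist": 0},
  {"travel": [0, -8, -8], "twist": 0},
  {"travel": [0, -8, -20], "twist": 0},
  {"travel": [-10, -8, -25], "twist": 0},
  {"travel": [-15, 0, -15], "twist": 0},
  {"travel": [-15, 0, -10], "twist": 0},
  {"travel": [-10, 0, 0], "twist": 0},
  {"travel": [0, 0, 0], "twist": 0},
  {"travel": [0, 0, 0], "twist": 0},
])

```text
time_s: 27.27
eef_pos: [0.5174, 0.1592, 0.1363]
tool_rot: [0.235, 0.972, -0.0, -0.0]
contact_force: [-1.2, 0.2, -0.8]
opening: 0.0855
grasp_force: 0.0
```

```bash
python3 c.py; python3 gr.py; python3 ln.py | sed -n '/^140/,$p'
```

```text
27.2667 console TCP mm [-140.741   -19.8402  136.255 ] F console [-0.3451  1.1722 -0.789 ] yaw 152.8365755459747 q [ 0.415   0.6749 -1.0403  1.9006  0.7023  0.9868  0.1482]
  32 221 221 223 222 220 221 221 223 223 224 221 176 221 221 221 220 221 227 221 222
  30  73  55  49  69  87 231 232 227 227 225 223 220 222 221 221 223 130  56 226 222
  28  66  67  66  71  75  73 112 149  68  56 223 226 221 222 224 125  57 231 225 222
  26  65  66  65  68  74  71 204 220  70  66 214 162 137 160 144 133 144 173 143 182
  24  62  64  67  66  75  71 244 239  68  72  64 149 143 147 146 148 145 146 150 150
  22  66  67  60  65  72  71 247 236  68  75  63  61 148 146 145 145 146 147 144 149
  20  62  64  64  67  75  72 236 244  70  70  64  67  60 152 145 147 145 147 155 123
  18  59  63  63  64  72  68 215 243  68  70  69  66  67  53 145 146 144 107  51 120
  16  61  64  60  62  72  67 244 239  68  69  69  69  67  66 146 146 148 146 151 145
  14  60  62  57  61  68  67 244 244  65  69  66  66  70  65  64 129 118 137 119 144
  12  57  61  55  61  67  68 217 247  64  68  68  64  68  68  61 202 202 199 
[... 653 characters left out ...]
66  69  71  66 225 219 221 225 203
  -6  59  58  58  61  68  62  68  66  70  69  68  68  72  70  64 221 221 220 221 223
  -8  60  58  60  61  64  68  67  68  69  68  65  67  67  68 233 218 220 221 220 220
140
blob px [505.1495 250.9072] n 194 u,r [18.2755 -0.7191] len 23.09890859726838 wid 3.5997541047317183 axis deg 0.011152735511260904 centre deg -2.2533939204105358
160
blob px [504.7268 250.8743] n 183 u,r [18.0365 -0.6893] len 23.036141294011756 wid 3.4202723884293396 axis deg 0.05558369598640036 centre deg -2.188491097978147
180
blob px [504.6089 250.8659] n 179 u,r [17.9702 -0.6804] len 22.74126156197978 wid 3.3758397463747314 axis deg 0.05050492869545821 centre deg -2.1682745691636875
```

The white line now reads 0.0° from upslope, at the stop. Before handing in, I'll check the plate and bystanders by comparing before and after images.

```bash
python3 - <<'E'
from h import *
for n in("top","scene"):
    f=env.grab_frame(n)[...,::-1].copy();b=cv2.imread(f"pics/{n}0.png")
    d=(cv2.absdiff(f,b).max(2)>60).astype(np.uint8);d=cv2.morphologyEx(d,cv2.MORPH_OPEN,np.ones((3,3)))
    k,l,st,c=cv2.connectedComponentsWithStats(d);print(n,[(st[i].tolist()) for i in range(1,k) if st[i][4]>40])
    if n=="top":
        # dark cup holes / plate hull in the tray
        hsv=cv2.cvtColor(f,cv2.COLOR_BGR2HSV)[205:305,425:515];m=((hsv[...,1]>18)&(hsv[...,2]>120)).astype(np.uint8)
        cs=max(cv2.findContours(m,0,1)[0],key=cv2.contourArea);h=cv2.convexHull(cs)[:,0]+[425,205]
        P=np.array([onplane(ray("top",p),.015)[:2]*1e3 for p in h],np.float32);print("plate",cv2.minAreaRect(P))
E
```

```text
top [[264, 178, 125, 106, 5453], [447, 239, 69, 74, 1766], [420, 257, 25, 43, 405], [569, 289, 35, 50, 454], [543, 298, 50, 82, 1797], [481, 317, 80, 75, 1417], [361, 399, 18, 7, 68], [456, 409, 29, 31, 276], [375, 411, 14, 12, 99], [488, 419, 13, 11, 84], [412, 421, 55, 50, 487]]
plate ((442.3851013183594, -207.32455444335938), (50.20008087158203, 160.72886657714844), 51.70391845703125)
scene [[0, 0, 98, 108, 4158], [55, 0, 136, 87, 6300], [194, 18, 10, 30, 211], [244, 48, 118, 50, 2066], [190, 64, 35, 15, 322], [131, 84, 14, 29, 210], [335, 102, 35, 25, 190], [96, 117, 19, 29, 172], [361, 118, 10, 11, 50], [343, 130, 18, 33, 341], [326, 149, 10, 32, 226], [353, 191, 8, 10, 63], [157, 211, 17, 11, 136], [348, 216, 13, 11, 76], [296, 240, 28, 32, 353], [278, 250, 49, 53, 737], [324, 266, 10, 12, 67], [331, 278, 12, 14, 120], [194, 359, 37, 21, 262]]
```

```bash
python3 -c "
from station import env
print(env.job_done())"
```

```text
the job is handed in; nothing more can be done
None
```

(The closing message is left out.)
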